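# Clear and load the bracket tray and open the child-resistant cleaner bottle

## Task

Get these brackets ready for degreasing: put the scrubbing brush that was left across the blue tray back in its steel dish, bristles down, and lay every aluminium bracket on the bench flat and fully home in the pocket of its own shape in the blue tray. Only when all are in, open the bottle of cleaner in the yellow spill tray (press its child-resistant cap down hard, keep it down while turning it anticlockwise about a fifth of a turn, then lift it off) and stand the cap, open side down, in the free half of the spill tray. Leave the other things on the bench where they are.

Things in the scene. Friction and masses are not known exactly. Their poses are not given: they have to be found in the camera images.
- yoke: bracket, yoke (U): crossbar x -12..12, y -44..44; prongs y -44..-20 and 20..44 reach x = 44. Rib along y (mm, own frame). Aluminium plate 8 mm thick, 24 mm legs, 140 to 200 g. Upright rib to hold it by: 10 mm thick, 44 long, centred over the origin, top 42 mm above the underside. Origin: underside, below the rib's middle, z up. Sometimes absent
- tee: bracket, tee (T): bar x -12..12, y -44..44; stem y -12..12 reaches x = -44. Rib along y (mm, own frame). Aluminium plate 8 mm thick, 24 mm legs, 140 to 200 g. Upright rib to hold it by: 10 mm thick, 44 long, centred over the origin, top 42 mm above the underside. Origin: underside, below the rib's middle, z up. Sometimes absent
- longel: bracket, long angle (L): long leg x -12..12, y -82.4..37.6; short leg y 13.6..37.6 reaches x = -44. Rib along y (mm, own frame). Aluminium plate 8 mm thick, 24 mm legs, 140 to 200 g. Upright rib to hold it by: 10 mm thick, 44 long, centred over the origin, top 42 mm above the underside. Origin: underside, below the rib's middle, z up. Sometimes absent
- shortel: bracket, short angle (L, other hand): long leg x -47.2..40.8, y -12..12; short leg x 16.8..40.8 reaches y = -44. Rib along x (mm, own frame). Aluminium plate 8 mm thick, 24 mm legs, 140 to 200 g. Upright rib to hold it by: 10 mm thick, 44 long, centred over the origin, top 42 mm above the underside. Origin: underside, below the rib's middle, z up. Sometimes absent
- bigel: bracket, big angle (L): long leg x -31.2..88.8, y -12..12; short leg x -31.2..-7.2 reaches y = -76. Rib along x (mm, own frame). Aluminium plate 8 mm thick, 24 mm legs, 140 to 200 g. Upright rib to hold it by: 10 mm thick, 44 long, centred over the origin, top 42 mm above the underside. Origin: underside, below the rib's middle, z up. Sometimes absent
- zed: bracket, zed (Z, same after a half turn): middle x -12..12, y -28..28; arm y 4..28 reaches x = 44, arm y -28..-4 reaches x = -44. Rib along y (mm, own frame). Aluminium plate 8 mm thick, 24 mm legs, 140 to 200 g. Upright rib to hold it by: 10 mm thick, 44 long, centred over the origin, top 42 mm above the underside. Origin: underside, below the rib's middle, z up. Sometimes absent
- tray: blue degreasing tray, fixed, 140 (x) x 236 (y) x 15 mm, origin at the centre of its underside. Floor 5 mm up; walls 10 mm high above it, 4 mm thick. Six nested pockets, one per bracket, 2 mm wider than it all round. Seated ribs that face each other squarely stand 50 mm or more apart
- pocket_yoke (a point): point of the tray's floor where the origin of yoke lies when it is home; the bracket's axes are then parallel to the tray's
- pocket_tee (a point): point of the tray's floor where the origin of tee lies when it is home; the bracket's axes are then parallel to the tray's
- pocket_longel (a point): point of the tray's floor where the origin of longel lies when it is home; the bracket's axes are then parallel to the tray's
- pocket_shortel (a point): point of the tray's floor where the origin of shortel lies when it is home; the bracket's axes are then parallel to the tray's
- pocket_bigel (a point): point of the tray's floor where the origin of bigel lies when it is home; the bracket's axes are then parallel to the tray's
- pocket_zed (a point): point of the tray's floor where the origin of zed lies when it is home; the bracket's axes are then parallel to the tray's (or turned by half a turn, the same for this shape)
- station: yellow spill tray, fixed, 210 (x) x 120 (y) mm, floor 4 mm above the bench, rim 12 mm high, 4 mm thick, origin at the centre of its underside. White 62 x 92 mm cleaner bottle clipped in at its -x end, axis at x = -55 mm, shoulder 128 mm (by the neck 138 mm) above the bench; its +x half is free (middle at x = 50 mm)
- cap: red child-resistant cap, 54 mm diameter, 31 mm high, 30 g, origin at the centre of its lower (open) edge, z up; grip its top 10 mm. Closed: lower edge 150 mm above the bench. Press it down 5 to 6 mm (bottoms at 7), keep it down, turn it anticlockwise seen from above by about 1.2 rad (0.85 to 2.2), lift straight off. Unpressed, or clockwise, it is blocked
- liner (a joint): sprung liner disc under the cap: how far it is pressed down, m: 0 under the closed cap, 0.007 at the bottom, -0.002 with the cap off. Spring: 8 N at 0, 1200 N/m, so 14 to 16 N at 5 to 7 mm
- brush: scrubbing brush for the parts, 150 (x) x 42 (y) x 36 mm, 150 g, standing on its bristles across the tray's walls: wooden back (z 20 to 36 mm) over white bristles; origin at the centre of its underside (bristle tips), x along it, z up
- brush_dish: shallow steel dish for the brush, fixed, 178 (x) x 70 (y) mm, floor 4 mm, rim 12 mm above the bench, walls 4 mm; origin at the centre of its underside, x along it
- tape_roll: roll of blue tape, 84 mm diameter, 25 mm high, lying flat; bystander, origin at the centre of its underside
- mug: white mug, 82 mm diameter, 95 mm high; bystander, origin at the centre of its underside
- soap_bottle: green bottle, 68 mm diameter, 170 mm high; bystander, origin at the centre of its underside
- profile_offcut: offcut of wooden frame profile, 55 x 240 x 42 mm; bystander, origin at the centre of its underside
- folding_rule: yellow folding rule, 30 x 235 x 15 mm; bystander, origin at the centre of its underside
- sanding_block: cork sanding block, 65 x 115 x 35 mm; bystander, origin at the centre of its underside
Things that resemble listed ones, but are neither listed nor needed, are in the scene too. What is meant by the brush is not pink or purple, and is the larger of those in its own colour.

How it is judged:
On the way, in this order (a step that is already met when the one before it is completed fails the run):
1. every bracket that is there lies home in its pocket while the bottle is still closed (horizontal distance between yoke and pocket_yoke below 0.005 m and z of yoke in the frame of pocket_yoke between -0.003 and 0.003 m and angle between the x axis of each of yoke, tee, longel, shortel, bigel, zed and the x axis of tray, either way round below 0.07 rad and angle between each of yoke, tee, longel, shortel, bigel, zed's own z axis and vertical below 0.06 rad and horizontal distance between tee and pocket_tee below 0.005 m and z of tee in the frame of pocket_tee between -0.003 and 0.003 m and horizontal distance between longel and pocket_longel below 0.005 m and z of longel in the frame of pocket_longel between -0.003 and 0.003 m and horizontal distance between shortel and pocket_shortel below 0.005 m and z of shortel in the frame of pocket_shortel between -0.003 and 0.003 m and horizontal distance between bigel and pocket_bigel below 0.005 m and z of bigel in the frame of pocket_bigel between -0.003 and 0.003 m and horizontal distance between zed and pocket_zed below 0.005 m and z of zed in the frame of pocket_zed between -0.003 and 0.003 m and x of cap in the frame of station between -0.061 and -0.049 m and y of cap in the frame of station between -0.006 and 0.006 m and z of cap in the frame of station between 0.138 and 0.155 m), for 0.3 s.
2. the cap is pressed down on its spring by at least 3.5 mm (value of joint liner above 0.0035 m and x of cap in the frame of station between -0.061 and -0.049 m and y of cap in the frame of station between -0.006 and 0.006 m and z of cap in the frame of station between 0.138 and 0.155 m), for 0.1 s.
3. the cap is off the bottle ((z of cap in the frame of station above 0.185 m or x of cap in the frame of station above -0.015 m)), for 0.1 s.
At the end, for the whole second after the job is handed in: Each bracket lies home in its own pocket (within 5 mm, 3 mm in height, 0.07 rad); the cap stands open side down on the floor of the spill tray's free half (tilt under 0.1 rad, height within 4 mm); the brush stands in its dish on its bristles; all released, at rest (horizontal distance between yoke and pocket_yoke below 0.005 m and z of yoke in the frame of pocket_yoke between -0.003 and 0.003 m and angle between the x axis of each of yoke, tee, longel, shortel, bigel, zed and the x axis of tray, either way round below 0.07 rad and angle between each of yoke, tee, longel, shortel, bigel, zed's own z axis and vertical below 0.06 rad and horizontal distance between tee and pocket_tee below 0.005 m and z of tee in the frame of pocket_tee between -0.003 and 0.003 m and horizontal distance between longel and pocket_longel below 0.005 m and z of longel in the frame of pocket_longel between -0.003 and 0.003 m and horizontal distance between shortel and pocket_shortel below 0.005 m and z of shortel in the frame of pocket_shortel between -0.003 and 0.003 m and horizontal distance between bigel and pocket_bigel below 0.005 m and z of bigel in the frame of pocket_bigel between -0.003 and 0.003 m and horizontal distance between zed and pocket_zed below 0.005 m and z of zed in the frame of pocket_zed between -0.003 and 0.003 m and x of cap in the frame of station between 0.005 and 0.085 m and y of cap in the frame of station between -0.04 and 0.04 m and z of cap in the frame of station between 0 and 0.008 m and angle between each of cap, brush's own z axis and vertical below 0.1 rad and horizontal distance between brush and brush_dish below 0.02 m and z of brush in the frame of brush_dish between 0 and 0.008 m and linear speed of each of yoke, tee, longel, shortel, bigel, zed, cap, brush below 0.02 m/s); the robot touches nothing.
It fails at once if a bystander (tape roll, mug, soap bottle, profile offcut, folding rule, sanding block) is pushed more than 6 cm (distance of any of tape_roll, mug, soap_bottle, profile_offcut, folding_rule, sanding_block from where it was at the start of the episode above 0.06 m).
It fails at once if the mug or the soap bottle is knocked over (angle between any of mug, soap_bottle's own z axis and vertical above 0.5 rad).
Of yoke, tee, longel, shortel, bigel, zed only 4 to 6 are there at a start; the rules pass over those that are not, and their reading is None.
At some moment in a run one of yoke, tee, longel, shortel, bigel, zed may be knocked a few centimetres aside while the robot is not near it.
It also fails if it takes over 210 s, if anything falls off the work surface, if the arm or the gripper's body presses on something with over 40 N, if the wrist force passes 120 N, or if a joint passes its speed limit or range.

## Robot

A 6-joint arm with a two-finger parallel gripper is mounted at the origin on the work surface. World frame = base frame: x ahead of the robot, y to its left, z up, the work surface at z = 0. Lengths are in m, angles in rad, forces in N, time in s.
With the tool pointing down it reaches from about 0.35 to 0.775 m from the base axis. Payload 7.3 kg.
Tool frame: the origin (TCP) lies on the centre line of the jaws, within the pads' length; the fingertips stand 11 mm ahead of it and the grasp point (between the pads) lies 8 mm behind it; z points along the fingers, y is the direction in which the jaws open and shut (so a half turn about z gives the same grasp; the last joint's range is limited). The gripper opens to 92 mm and grips with 3 to 60 N. Pads are 19 mm wide; open, the fingers measure 130 mm over their backs; the gripper's body (75 mm by 190 mm) begins 47 mm behind the grasp point.
Start: joints at [-1.306, 0.342, 1.524, -0, 1.275, -0.146], TCP at [0.21, -0.481, 0.238] pointing down, gripper open.
Joint ranges: [-2.53, 2.53], [-0.77, 2.02], [0.04, 2.7], [-1, 4.14], [0.28, 2.66], [-3.11, 3.11]. Speed limits (rad/s): [2.57, 2.57, 3.14, 3.14, 3.14, 3.14].

## Interface

Orientations are given as [roll, pitch, yaw] about the fixed x, y, z axes, in that order (R = Rz(yaw) Ry(pitch) Rx(roll)).
In Python, from cell import robot gives the robot as it stands.
- The arm moves only by the tool jog_arm, never from a script. Its argument "deltas" is one flat list of numbers, 6 for each row, row after row: the shift along the world's x, y, z in units of 0.1 m (1.0 is 0.1 m), then the turn, a rotation vector about the world's x, y, z in units of 90 degrees (1.0 is 90 degrees). A call has 1 to 5 rows; each row is the pose to reach, as a shift and turn from the pose commanded when the call began; what a row does not reach only later rows make up. A row lasts 1/12 s, in which the tool goes at most 41.7 mm and 7.16 degrees, less where a joint would pass 70% of its speed; a pose out of reach is approached as far as the arm can. A call with a number of a shift or a turn outside -1 to 1 is refused whole. A call with a gripper value outside its range is refused whole. "claw" is the opening, from 0 (shut) to 1 (fully open), set as the call begins (left out, the last holds). The fingers move at their own pace and stop on an object; "newtons" is the grip in N (left out, the last holds). Time passes only in rows, so rows that repeat a pose let the fingers close. It gives the time, the measured TCP pose, the force and the opening at its end, in the units of the state.
- robot.observe(): the state, without advancing time (a new reading comes with each control period).
- robot.read_camera(name): name is "side" or "top"; returns the picture (480x640x3 uint8, red, green, blue); there is no depth.
- robot.camera_params(name): a dict with "fx", "fy", "cx", "cy" (pixels), "R" (3x3) and "t" (3): a world point X has camera coordinates R X + t. Camera axes: x right, y down, z forward; pixel columns grow to the right and rows downward; lengths in m; the calibration is good to about 2 mm. A picture is of the moment at which its call begins. camera_params takes no time and is no camera call.
- robot.hand_in(): hands the job in, once; it reports no verdict.
The state is a dict: "time": time; "qpos": joint angles; "qvel": joint speeds; "joint_efforts": joint torques, N m; "tool_pos": TCP position; "tool_rot": TCP orientation; "contact_force": force on the tool from outside, world axes, zero at the start; "torque": the same for the moment, N m; "opening": finger opening in m.
Only numpy, scipy, OpenCV 4.12 (cv2) and the standard library are available. Lean on these libraries where they do the work, as an engineer would, in place of code of your own. Each camera call takes 0.05 s, during which the arm holds its last target. There are 200 camera calls.

## Working session

There is one attempt and no reset: what is moved stays moved. The work goes in short steps, Python scripts to look and compute and a tool call to move; the robot and the scene stay as the last step left them, time stands still between calls to the robot, and variables do not carry over. Pictures are saved under pics/ and viewed, about 12 in all and at most 16, crops included, and the job is handed in when it is done.

Besides the shell and the picture viewer there is one more tool, called after "Emit:" by a JSON object that holds its "method" and its "body". jog_arm: Moves the arm, as the interface text tells. Its arguments: {"type":"object","properties":{"deltas":{"type":"array","items":{"type":"number"}},"claw":{"type":"number"},"newtons":{"type":"number"}},"required":["deltas"]}

```bash
ls; mkdir -p pics; python3 - <<'E'
from cell import robot
import cv2
for n in("top","side"):
    im=robot.read_camera(n); cv2.imwrite(f"pics/{n}0.png",im[:,:,::-1])
    p=robot.camera_params(n); print(n,p)
print(robot.observe())
E
```

```text
pics
top {'fx': 497.0231325877004, 'fy': 497.0231325877004, 'cx': 319.87968283066067, 'cy': 239.65090926467153, 'R': array([[-0.02805417, -0.99958657,  0.00629761],
       [-0.9898347 ,  0.02690061, -0.13965535],
       [ 0.1394282 , -0.01015151, -0.99018015]]), 't': array([0.07421376, 0.52851274, 1.33927633])}
side {'fx': 542.0178622939592, 'fy': 542.0178622939592, 'cx': 324.2433182418705, 'cy': 248.56739803456392, 'R': array([[-9.41900150e-01, -3.35892999e-01, -3.28026368e-05],
       [-1.72874415e-01,  4.84852500e-01, -8.57340358e-01],
       [ 2.87990528e-01, -8.07523341e-01, -5.14749948e-01]]), 't': array([0.48901796, 0.15669548, 1.18604816])}
{'time': 0.1, 'qpos': array([-1.30600846e+00,  3.42660131e-01,  1.52489034e+00,  4.65684921e-05,
        1.27541446e+00, -1.46002025e-01]), 'qvel': array([-0.00033601, -0.00100641, -0.00186939, -0.0007818 , -0.00085248,
       -0.00072658]), 'joint_efforts': array([ 1.43071928e-03, -4.32004452e+01, -2.44694549e+01,  7.18608429e-02,
        5.26282412e-02, -4.81421068e-05]), 'tool_pos': array([ 0.20959327, -0.48098077,  0.23712165]), 'tool_rot': array([-3.14024145e+00, -2.43704181e-04,  4.10776144e-01]), 'contact_force': array([ 0.80969385, -0.46574311, -0.48494841]), 'torque': array([ 0.03801909, -0.02920519, -0.00668734]), 'opening': 0.09185918592283966}
```

View pics/top0.png

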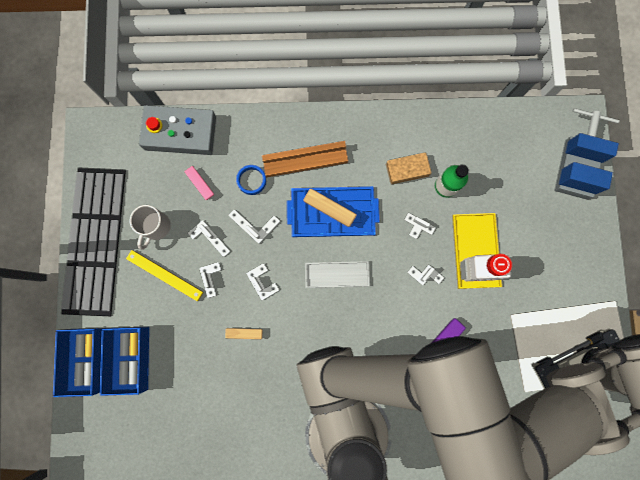

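View pics/side0.png

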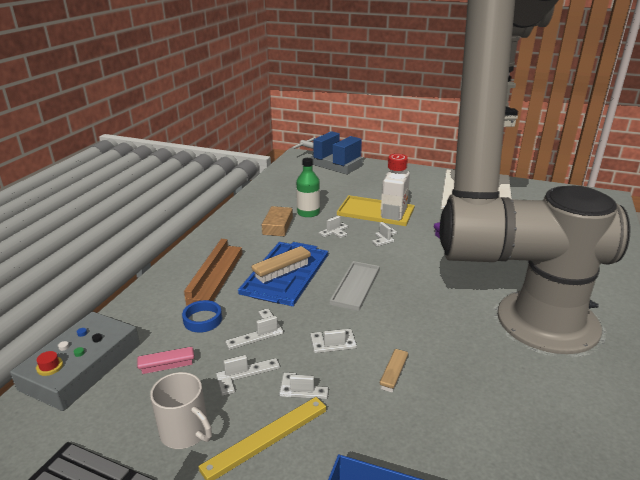

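```bash
cat > h.py <<'E'
import numpy as np, cv2
from cell import robot
def proj(n,X):
    p=robot.camera_params(n); c=np.asarray(X,float)@p["R"].T+p["t"]
    return np.stack([p["fx"]*c[...,0]/c[...,2]+p["cx"],p["fy"]*c[...,1]/c[...,2]+p["cy"]],-1)
def cast(n,uv,z):
    p=robot.camera_params(n); uv=np.asarray(uv,float)
    d=np.stack([(uv[...,0]-p["cx"])/p["fx"],(uv[...,1]-p["cy"])/p["fy"],np.ones(uv.shape[:-1])],-1)@p["R"]
    C=-p["R"].T@p["t"]; return (C+d*((z-C[2])/d[...,2])[...,None])[...,:2]
def snap(n): return np.ascontiguousarray(robot.read_camera(n)[:,:,::-1])
def rectify(im,n,z,x0,x1,y0,y1,mm):
    "metric picture of plane z: up=+x, left=+y, mm per pixel"
    W=int((y1-y0)*1000/mm);H=int((x1-x0)*1000/mm)
    c=np.array([[x1,y1,z],[x1,y0,z],[x0,y0,z],[x0,y1,z]])
    M=cv2.getPerspectiveTransform(proj(n,c).astype(np.float32),np.float32([[0,0],[W,0],[W,H],[0,H]]))
    return cv2.warpPerspective(im,M,(W,H),flags=cv2.INTER_CUBIC)
E
python3 - <<'E'
from h import *
im=cv2.imread("pics/top0.png")
hsv=cv2.cvtColor(im,cv2.COLOR_BGR2HSV)
for n in("top","side"):
    p=robot.camera_params(n);print(n,-p["R"].T@p["t"])
def rects(m,z,amin,name):
    cs,_=cv2.findContours(m.astype(np.uint8),cv2.RETR_EXTERNAL,cv2.CHAIN_APPROX_NONE)
    for c in cs:
        if cv2.contourArea(c)<amin: continue
        w=cast("top",c[:,0].astype(float),z)*1000
        r=cv2.minAreaRect(w.astype(np.float32)); print(name,c[:,0].mean(0).round(),np.round(r[0],1),np.round(r[1],1),round(r[2],1))
H,S,V=hsv[...,0].astype(int),hsv[...,1],hsv[...,2]
rects((H>8)&(H<20)&(S>80)&(V>150),.051,100,"wood")
rects((H>22)&(H<32)&(S>150)&(V>120),.01,200,"yellow")
rects((H>105)&(H<125)&(S>150)&(V>80),.015,500,"blue")
rects(((H<5)|(H>175))&(S>150)&(V>120),.181,100,"red")
g=(S<40)&(V>185); rects(g,.008,80,"white")
cv2.imwrite("pics/a.png",cv2.resize(im[180:310,188:452],None,fx=3,fy=3,interpolation=cv2.INTER_CUBIC))
E
```

```text
top [0.33848937 0.07356144 1.3994671 ]
side [0.14612409 1.04604509 0.74487563]
wood [244. 333.] [282.6 271.6] [96.1 26.2] 88.4
wood [329. 207.] [618.9  31.9] [147.2  40.5] 58.2
wood [408. 167.] [ 728.4 -194.4] [ 62.6 113.3] 10.7
wood [305. 162.] [749.7  93.9] [ 35.  235.3] 8.7
wood [303. 150.] [783.   99.2] [ 16.9 237.6] 8.9
yellow [164. 275.] [446.5 497. ] [235.7  30. ] 58.1
yellow [474. 255.] [ 492.5 -381.7] [210.6 122.1] 0.5
blue [ 74. 362.] [216.3 736.3] [177.5 105.1] 0.0
blue [119. 366.] [216.5 611.6] [176.8 106.7] 0.0
blue [332. 211.] [613.8  20.8] [259.6 140.5] 89.8
blue [251. 179.] [712.7 251.4] [80.1 85.3] 89.3
blue [584. 177.] [ 699.9 -708.2] [149.1  68.5] 83.6
blue [592. 145.] [ 791.  -736.5] [147.6  58.8] 83.5
red [499. 265.] [ 436.4 -378.7] [50.8 60.6] 7.8
white [319. 382.] [143.2  71.7] [112.9  28.1] 11.4
white [445. 381.] [ 137.  -266.6] [110.4  36.8] 8.8
white [535. 369.] [ 151.1 -534.8] [ 89.7 110.9] 5.8
white [562. 313.] [ 306.  -612.8] [ 39.1 297.1] 5.7
white [421. 273.] [ 437.9 -219.9] [55.9 57.4] 50.6
white [262. 283.] [421.4 224.2] [88.2 56.1] 29.0
white [208. 278.] [430.4 362.3] [87.8 56. ] 15.8
white [340. 271.] [436.5  15.7] [177.6  70.1] 89.9
white [488. 269.] [ 446.1 -420.2] [64.  95.9] 0.5
white [208. 237.] [537.  374.8] [119.6  56.3] 39.0
white [270. 225.] [582.4 198.8] [22.4 48.5] 44.2
white [419. 225.] [ 561.1 -217.3] [88.  56.8] 56.8
white [246. 227.] [578.9 268.3] [118.6  24.3] 45.8
white [143. 224.] [596.2 564.2] [ 87.  110.7] 47.0
white [ 54. 189.] [702.8 816.5] [119.6  42.6] 2.5
white [590. 118.] [ 861.6 -730.6] [70.8 75.6] 82.8
white [254.  96.] [968.3 238. ] [ 40.9 218.6] 0.9
white [326.  74.] [1029.6   27.8] [  32.  1146.3] 0.0
white [325.  46.] [1119.2   26.5] [1141.8   32.1] 90.0
white [324.  18.] [1208.    27.1] [  31.1 1144.8] 0.0
white [556.  42.] [1115.1 -668.1] [273.8  37.5] 0.0
```

View pics/a.png

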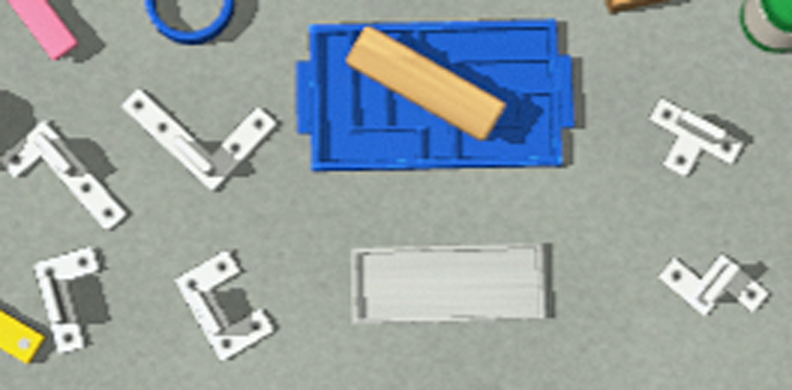

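Emit:
{"method": "jog_arm", "body": {"deltas": [0.68,0.855,0,0,0,0.0643,0.68,0.855,0,0,0,0.0643,0.68,0.855,0,0,0,0.0643,0.68,0.855,0,0,0,0.0643], "claw": 1}}

```text
time: 0.43
tool_pos: [0.2798, -0.392, 0.2375]
tool_rot: [-3.14, -0.002, 0.515]
contact_force: [-0.2, -0.5, 0.3]
opening: 0.0917
```

Emit:
{"method": "jog_arm", "body": {"deltas": [0.68,0.855,0,0,0,0.0643,0.68,0.855,0,0,0,0.0643,0.68,0.855,0,0,0,0.0643,0.68,0.855,0,0,0,0.0643]}}

```text
time: 0.77
tool_pos: [0.3475, -0.3072, 0.2376]
tool_rot: [-3.141, -0.001, 0.617]
contact_force: [-1.1, -0.6, -0.1]
opening: 0.092
```

Emit:
{"method": "jog_arm", "body": {"deltas": [0.68,0.855,0,0,0,0.0643,0.68,0.855,0,0,0,0.0643,0.68,0.855,0,0,0,0.0643,0.68,0.855,0,0,0,0.0643]}}

```text
time: 1.1
tool_pos: [0.4155, -0.2223, 0.2376]
tool_rot: [-3.141, -0.001, 0.717]
contact_force: [0.5, 0.2, 0.2]
opening: 0.0921
```

Emit:
{"method": "jog_arm", "body": {"deltas": [0.68,0.855,0,0,0,0.0643,0.68,0.855,0,0,0,0.0643,0.68,0.855,0,0,0,0.0643,0.68,0.855,0,0,0,0.0643]}}

```text
time: 1.43
tool_pos: [0.4836, -0.1373, 0.2374]
tool_rot: [3.142, -0.001, 0.818]
contact_force: [-1.8, 0.1, -1.2]
opening: 0.0916
```

Emit:
{"method": "jog_arm", "body": {"deltas": [0.68,0.855,0,0,0,0.0643,0.68,0.855,0,0,0,0.0643,0.68,0.855,0,0,0,0.0643,0.68,0.855,0,0,0,0.0643]}}

```text
time: 1.77
tool_pos: [0.5517, -0.052, 0.2371]
tool_rot: [3.141, -0.001, 0.919]
contact_force: [-1.3, -0.1, 0.1]
opening: 0.0918
```

Emit:
{"method": "jog_arm", "body": {"deltas": [0.68,0.855,0,0,0,0.0643,0.68,0.855,0,0,0,0.0643,0.68,0.855,0,0,0,0.0643,0.68,0.855,0,0,0,0.0643]}}

```text
time: 2.1
tool_pos: [0.6196, 0.0333, 0.2367]
tool_rot: [-3.142, -0.001, 1.019]
contact_force: [-0.4, 1.0, 0.3]
opening: 0.0917
```

Emit:
{"method": "jog_arm", "body": {"deltas": [0,0,-0.96,0,0,0,0,0,-0.96,0,0,0,0,0,-0.96,0,0,0,0,0,-0.96,0,0,0]}}

```text
time: 2.43
tool_pos: [0.6146, 0.0293, 0.137]
tool_rot: [-3.134, 0.005, 1.015]
contact_force: [-0.7, -0.4, -0.4]
opening: 0.0922
```

Emit:
{"method": "jog_arm", "body": {"deltas": [0,0,-0.4,0,0,0,0,0,-0.8,0,0,0,0,0,-0.98,0,0,0,0,0,-0.98,0,0,0]}}

```text
time: 2.77
tool_pos: [0.6154, 0.0299, 0.0406]
tool_rot: [-3.136, 0.004, 1.016]
contact_force: [-0.6, -0.1, -0.4]
opening: 0.0921
```

Emit:
{"method": "jog_arm", "body": {"deltas": [0,0,0,0,0,0,0,0,0,0,0,0,0,0,0,0,0,0,0,0,0,0,0,0,0,0,0,0,0,0], "claw": 0, "newtons": 25}}

```text
time: 3.18
tool_pos: [0.6185, 0.0315, 0.0454]
tool_rot: [3.139, -0.001, 1.017]
contact_force: [0.5, -0.2, 0.2]
opening: 0.0628
```

Emit:
{"method": "jog_arm", "body": {"deltas": [0,0,0,0,0,0,0,0,0,0,0,0,0,0,0,0,0,0,0,0,0,0,0,0,0,0,0,0,0,0]}}

```text
time: 3.6
tool_pos: [0.6178, 0.0317, 0.0439]
tool_rot: [3.141, -0.0, 1.017]
contact_force: [0.0, 0.2, 1.4]
opening: 0.0417
```

Emit:
{"method": "jog_arm", "body": {"deltas": [0,0,0.3,0,0,0,0,0,0.6,0,0,0,0,0,0.6,0,0,0]}}

```text
time: 3.85
tool_pos: [0.6207, 0.0315, 0.1092]
tool_rot: [3.133, -0.004, 1.017]
contact_force: [1.7, 0.3, -1.0]
opening: 0.0416
```

Emit:
{"method": "jog_arm", "body": {"deltas": [-0.25,-0.02,0,0,0,0.08,-0.5,-0.04,0,0,0,0.16,-0.75,-0.06,0,0,0,0.22,-0.9,-0.08,0,0,0,0.3,-0.92,-0.08,0,0,0,0.35]}}

```text
time: 4.27
tool_pos: [0.5221, 0.0237, 0.1029]
tool_rot: [-3.137, -0.0, 1.573]
contact_force: [1.0, -0.3, -1.2]
opening: 0.0417
```

Emit:
{"method": "jog_arm", "body": {"deltas": [-0.3,-0.02,0,0,0,0,-0.6,-0.04,0,0,0,0,-0.8,-0.06,0,0,0,0,-0.9,-0.08,0,0,0,0,-0.9,-0.08,0,0,0,0]}}

```text
time: 4.68
tool_pos: [0.433, 0.0158, 0.1033]
tool_rot: [-3.139, -0.0, 1.566]
contact_force: [0.0, -1.4, -1.9]
opening: 0.0412
```

Emit:
{"method": "jog_arm", "body": {"deltas": [0,0,-0.2,0,0,0,0,0,-0.4,0,0,0,0,0,-0.5,0,0,0,0,0,-0.5,0,0,0,0,0,-0.5,0,0,0]}}

```text
time: 5.1
tool_pos: [0.4361, 0.0157, 0.0533]
tool_rot: [-3.141, -0.0, 1.567]
contact_force: [0.4, -0.9, -1.1]
opening: 0.0417
```

Emit:
{"method": "jog_arm", "body": {"deltas": [0,0,-0.1,0,0,0,0,0,-0.18,0,0,0,0,0,-0.2,0,0,0,0,0,-0.2,0,0,0]}}

```text
time: 5.43
tool_pos: [0.4357, 0.0157, 0.0336]
tool_rot: [-3.141, -0.0, 1.567]
contact_force: [0.3, 0.2, -1.4]
opening: 0.0419
```

Emit:
{"method": "jog_arm", "body": {"deltas": [0,0,0,0,0,0,0,0,0,0,0,0,0,0,0,0,0,0,0,0,0,0,0,0,0,0,0,0,0,0], "claw": 1}}

```text
time: 5.85
tool_pos: [0.4359, 0.0157, 0.034]
tool_rot: [3.141, 0.0, 1.567]
contact_force: [-0.2, 0.1, 0.4]
opening: 0.0706
```

Emit:
{"method": "jog_arm", "body": {"deltas": [0,0,0,0,0,0,0,0,0,0,0,0,0,0,0.4,0,0,0,0,0,0.8,0,0,0,0,0,1,0,0,0]}}

```text
time: 6.27
tool_pos: [0.4369, 0.0156, 0.1369]
tool_rot: [3.138, 0.0, 1.567]
contact_force: [1.4, -0.3, -0.2]
opening: 0.0917
```

Emit:
{"method": "jog_arm", "body": {"deltas": [-0.1,-0.4,0.4,0,0,0,-0.2,-0.8,0.5,0,0,0,-0.3,-1,0.6,0,0,0,-0.3,-1,0.6,0,0,0]}}

```text
time: 6.6
tool_pos: [0.4056, -0.0893, 0.1966]
tool_rot: [3.137, 0.004, 1.562]
contact_force: [1.4, -0.5, -0.4]
opening: 0.0916
```

Emit:
{"method": "jog_arm", "body": {"deltas": [0,-0.4,0,0,0,0,0,-0.8,0,0,0,0,0,-1,0,0,0,0,0,-1,0,0,0,0]}}

```text
time: 6.93
tool_pos: [0.4059, -0.1876, 0.1935]
tool_rot: [3.141, 0.001, 1.563]
contact_force: [0.2, 0.7, 0.3]
opening: 0.0915
```

```bash
python3 - <<'E'
from h import *
im=snap("top");cv2.imwrite("pics/top1.png",im)
a=rectify(im,"top",.015,.53,.70,-.12,.16,2.8*1000/2800/2.8)
cv2.imwrite("pics/tray.png",cv2.resize(a,None,fx=2.8,fy=2.8,interpolation=cv2.INTER_CUBIC));print(a.shape)
hsv=cv2.cvtColor(im,cv2.COLOR_BGR2HSV);H,S,V=[hsv[...,i].astype(int) for i in range(3)]
m=((H>8)&(H<20)&(S>80)&(V>150)).astype(np.uint8)
for c in cv2.findContours(m,0,1)[0]:
    if cv2.contourArea(c)>300: print(cv2.minAreaRect((cast("top",c[:,0].astype(float),.04)*1000).astype(np.float32)))
E
```

```text
(475, 784, 3)
((731.504150390625, -196.835693359375), (63.09468460083008, 114.65167999267578), 10.921478271484375)
((752.9956665039062, 94.06312561035156), (35.36306381225586, 237.2561798095703), 8.663958549499512)
((786.5829467773438, 99.12245178222656), (17.15522003173828, 239.03538513183594), 8.890852928161621)
```

View pics/tray.png

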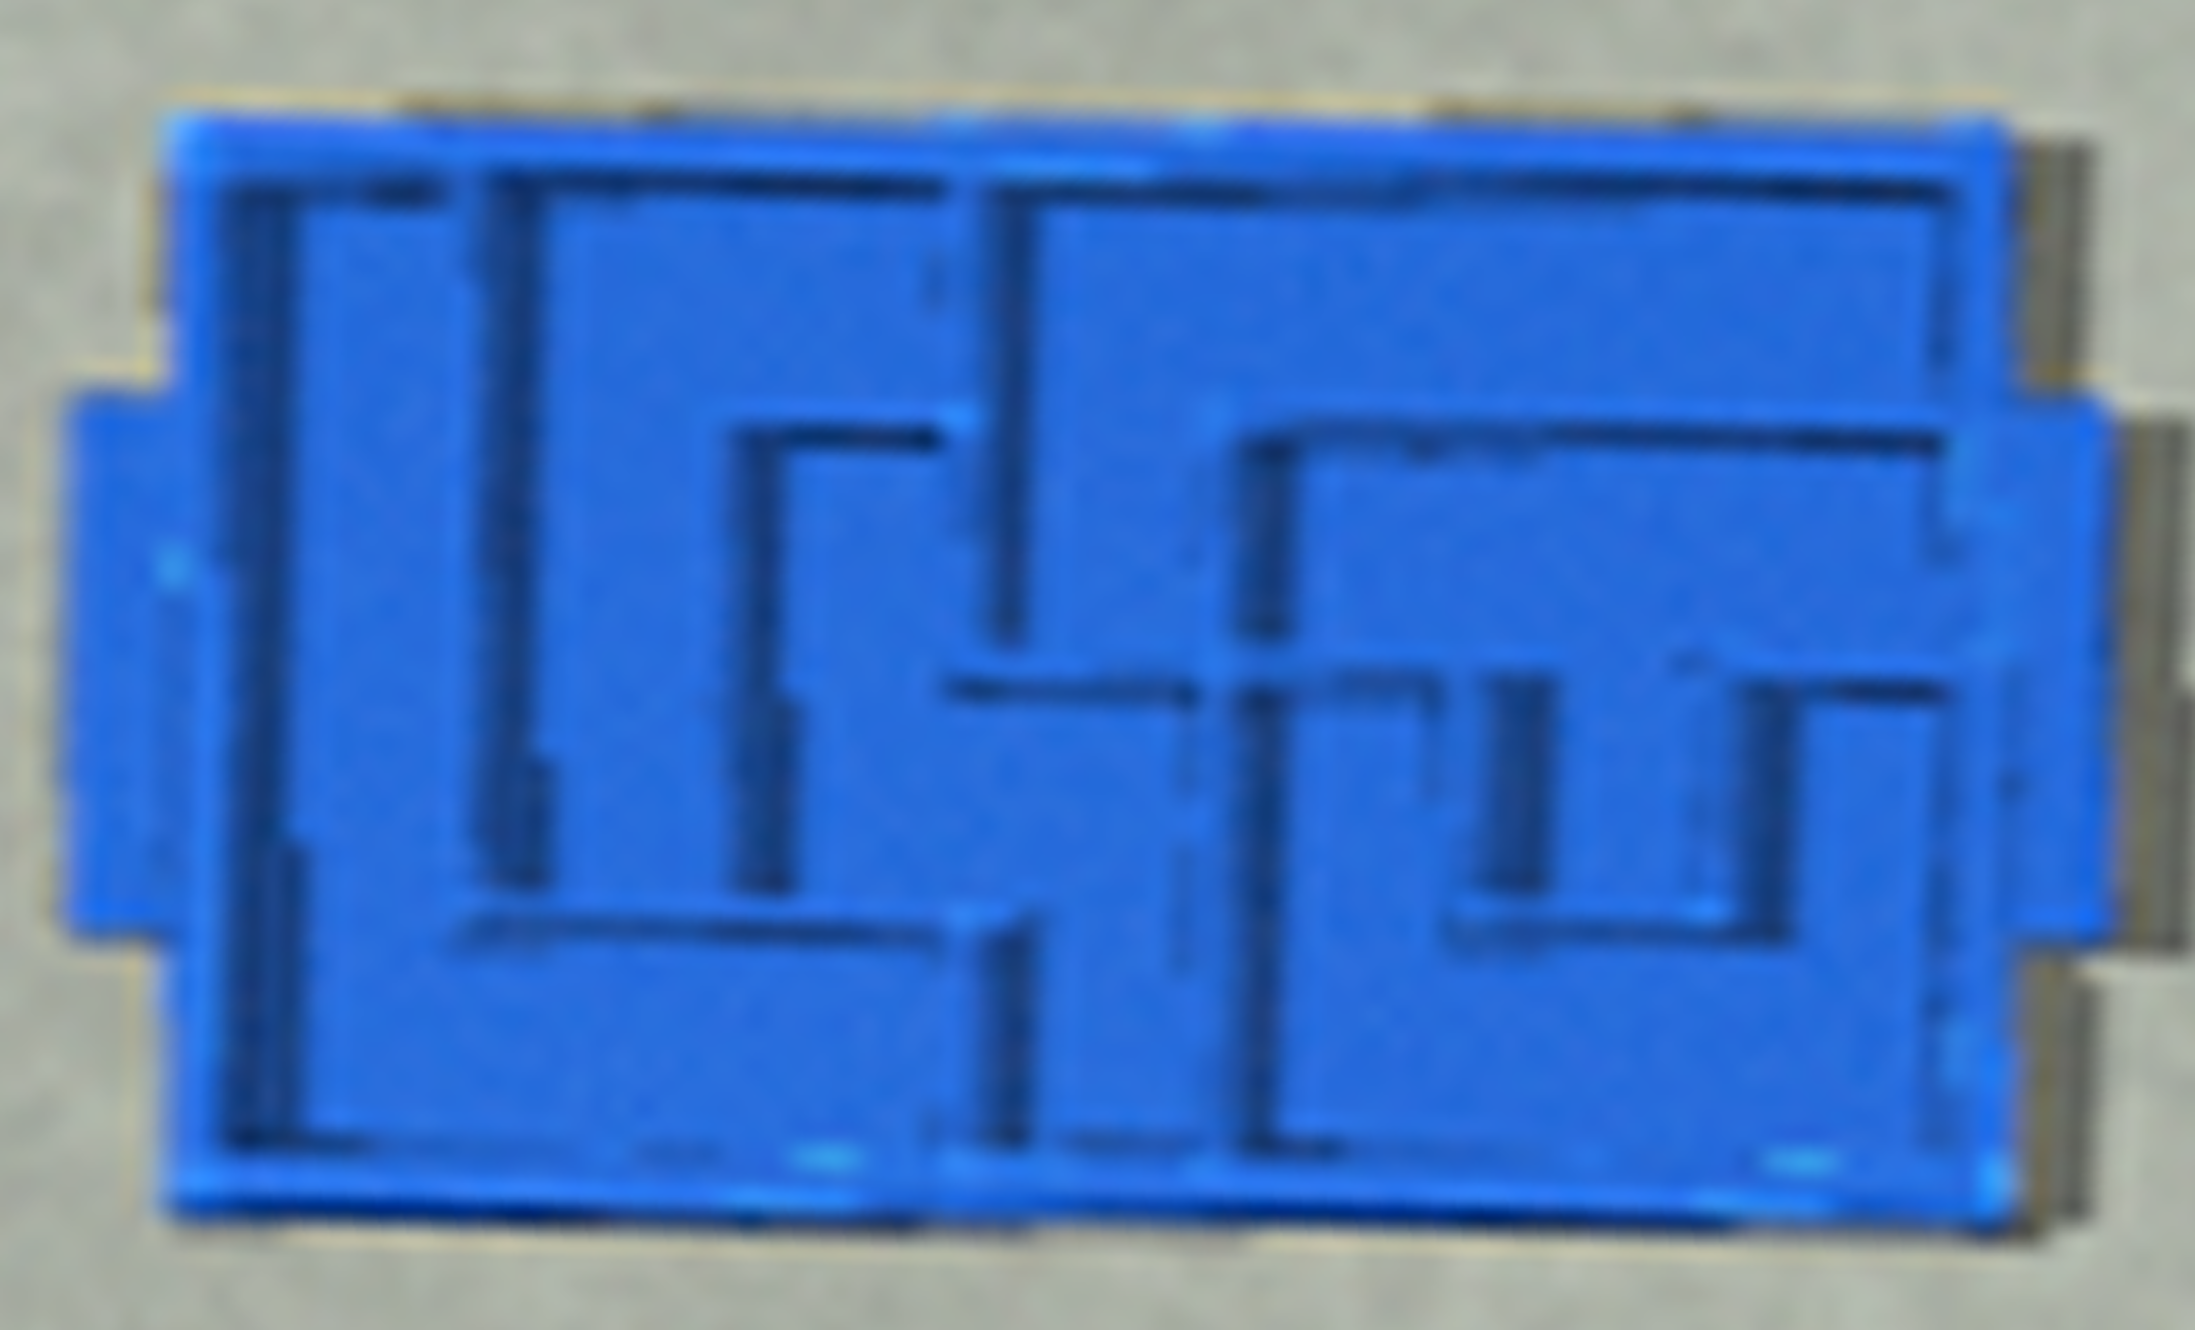

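```bash
python3 - <<'E'
from h import *
im=cv2.imread("pics/top1.png")
z=.015;x0,x1,y0,y1,mm=.53,.70,-.13,.17,.5
a=rectify(im,"top",z,x0,x1,y0,y1,mm)
s=cv2.cvtColor(a,cv2.COLOR_BGR2HSV)[...,1].astype(float)
def cross(p,th=130,rev=False):
    q=p[::-1] if rev else p
    i=np.argmax(q>th); f=i-1+(th-q[i-1])/(q[i]-q[i-1]); f=f+.5
    return (len(p)-f) if rev else f
X=lambda r:(x1*1000-r*mm); Y=lambda c:(y1*1000-c*mm)
cc=lambda y:int((y1*1000-y)/mm); rr=lambda x:int((x1*1000-x)/mm)
for y in(120,80,40,0,-40,-80): 
    p=s[:,cc(y+15):cc(y-15)].mean(1); print("y",y,"xtop",round(X(cross(p)),2),"xbot",round(X(cross(p,rev=True)),2))
for x in(670,560,552): 
    p=s[rr(x+5):rr(x-5)].mean(0); print("x",x,"yL",round(Y(cross(p)),2),"yR",round(Y(cross(p,rev=True)),2))
# brackets
im=cv2.imread("pics/top0.png")
cen=dict(longel=(537,375),bigel=(580,245),shortel=(430,362),yoke=(421,224),tee=(561,-217),zed=(435,-232))
t=[]
for n,(cx,cy) in cen.items():
    a=rectify(im,"top",.008,cx/1e3-.065,cx/1e3+.065,cy/1e3-.065,cy/1e3+.065,.5)
    h=cv2.cvtColor(a,cv2.COLOR_BGR2HSV); print(n,h[10:30,10:30].reshape(-1,3).mean(0).round())
    m=((h[...,1]<30)&(h[...,2]>185)).astype(np.uint8)
    cs=[c for c in cv2.findContours(m,0,1)[0] if cv2.contourArea(c)>250]
    w=np.concatenate(cs)[:,0]; r=cv2.minAreaRect(np.stack([cx+65-(w[:,1]+.5)*.5,cy+65-(w[:,0]+.5)*.5],1).astype(np.float32))
    print(n,[np.round(v,1) for v in r]); cv2.drawContours(a,cs,-1,(0,0,255),1); cv2.putText(a,n,(5,250),0,.6,(0,0,0),1);t.append(a)
cv2.imwrite("pics/mont.png",np.vstack([np.hstack(t[:3]),np.hstack(t[3:])]))
E
```

```text
y 120 xtop 684.62 xbot 544.46
y 80 xtop 684.21 xbot 544.03
y 40 xtop 684.33 xbot 543.79
y 0 xtop 684.18 xbot 544.02
y -40 xtop 683.68 xbot 543.49
y -80 xtop 683.75 xbot 543.52
x 670 yL 137.84 yR -97.37
x 560 yL 138.19 yR -97.2
x 552 yL 138.49 yR -96.92
longel [ 45.  16. 102.]
longel [array([531. , 375.4]), array([130.2,  66.8]), np.float64(39.5)]
bigel [ 45.  17. 170.]
bigel [array([602.1, 246.2]), array([120.5,  89.4]), np.float64(45.9)]
shortel [ 47.  17. 169.]
shortel [array([429.9, 362.2]), array([90.2, 58.2]), np.float64(15.7)]
yoke [ 47.  15. 169.]
yoke [array([420.9, 224. ]), array([90.1, 58.1]), np.float64(29.2)]
tee [ 47.  15. 167.]
tee [array([ 560.6, -217.3]), array([88.8, 58.6]), np.float64(58.2)]
zed [ 47.  17. 169.]
zed [array([ 427.5, -233.3]), array([89.3, 57.9]), np.float64(47.3)]
```

View pics/mont.png

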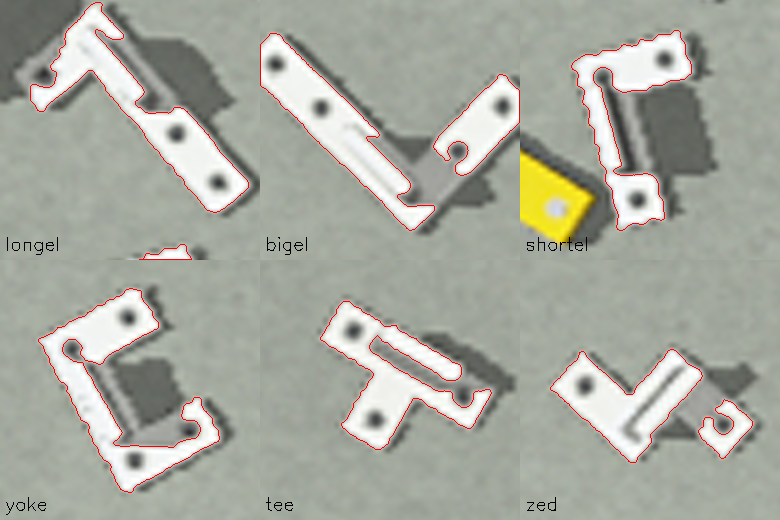

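Emit:
{"method": "jog_arm", "body": {"deltas": [0.2,-0.4,0,0,0,0.08,0.22,-0.45,0,0,0,0.16,0.22,-0.45,0,0,0,0.24,0.22,-0.45,0,0,0,0.31,0.22,-0.45,0,0,0,0.38], "claw": 0.5}}

```text
time: 7.4
tool_pos: [0.4277, -0.2277, 0.1932]
tool_rot: [3.142, -0.002, 2.17]
contact_force: [-0.2, -0.2, 0.0]
opening: 0.0632
```

Emit:
{"method": "jog_arm", "body": {"deltas": [0,0,-0.3,0,0,0.08,0,0,-0.6,0,0,0.15,0,0,-0.8,0,0,0.15,0,0,-0.8,0,0,0.15,0,0,-0.8,0,0,0.15]}}

```text
time: 7.82
tool_pos: [0.4274, -0.2278, 0.1133]
tool_rot: [3.141, -0.003, 2.399]
contact_force: [-1.0, -1.3, 0.4]
opening: 0.0461
```

```bash
python3 -c "
from h import *
s=robot.observe();print(s['time'],s['tool_pos'],s['tool_rot'],s['opening'])"
```

```text
7.8167 [ 0.42741202 -0.22777498  0.11327736] [ 3.14149805e+00 -2.88335221e-03  2.39948841e+00] 0.046083849866177584
```

Emit:
{"method": "jog_arm", "body": {"deltas": [0,-0.055,-0.3,0,0,0,0,-0.055,-0.6,0,0,0,0,-0.055,-0.86,0,0,0,0,-0.055,-0.86,0,0,0,0,-0.055,-0.86,0,0,0]}}

```text
time: 8.23
tool_pos: [0.428, -0.2345, 0.0285]
tool_rot: [3.141, -0.001, 2.399]
contact_force: [-0.1, 0.4, 0.8]
opening: 0.0461
```

Emit:
{"method": "jog_arm", "body": {"deltas": [0,0,0,0,0,0,0,0,0,0,0,0,0,0,0,0,0,0,0,0,0,0,0,0,0,0,0,0,0,0], "claw": 0, "newtons": 30}}

```text
time: 8.65
tool_pos: [0.4281, -0.2351, 0.0286]
tool_rot: [3.141, 0.002, 2.399]
contact_force: [-0.5, -0.0, 0.0]
opening: 0.017
```

Emit:
{"method": "jog_arm", "body": {"deltas": [0,0,0,0,0,0,0,0,0,0,0,0,0,0,0,0,0,0]}}

```text
time: 8.9
tool_pos: [0.4279, -0.2349, 0.0282]
tool_rot: [3.141, 0.001, 2.399]
contact_force: [-0.9, 1.1, 5.6]
opening: 0.01
```

Emit:
{"method": "jog_arm", "body": {"deltas": [0,0,0.3,0,0,0,0,0,0.6,0,0,0,0,0,0.8,0,0,0,0,0,0.8,0,0,0]}}

```text
time: 9.23
tool_pos: [0.4294, -0.2362, 0.1112]
tool_rot: [3.141, 0.007, 2.399]
contact_force: [1.4, -0.3, -1.1]
opening: 0.0097
```

```bash
python3 - <<'E'
from h import *
s=robot.observe();print(s['time'],s['tool_pos'],s['tool_rot'],s['opening'])
im=snap("side"); cv2.imwrite("pics/s1.png",cv2.resize(im[150:330,230:470],None,fx=3,fy=3,interpolation=cv2.INTER_CUBIC))
E
```

```text
9.2333 [ 0.429444   -0.23616606  0.11124934] [3.14096059 0.00682792 2.39919257] 0.009675413426512377
```

View pics/s1.png

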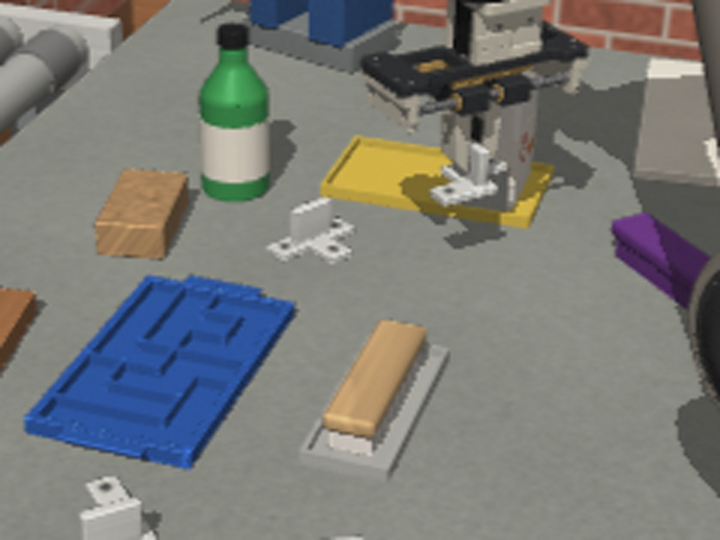

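Emit:
{"method": "jog_arm", "body": {"deltas": [0.2,0.3,0,0,0,-0.08,0.4,0.6,0,0,0,-0.16,0.57,0.9,0,0,0,-0.24,0.57,0.9,0,0,0,-0.31,0.57,0.9,0,0,0,-0.37]}}

```text
time: 9.7
tool_pos: [0.4845, -0.1423, 0.1058]
tool_rot: [-3.139, -0.002, 1.815]
contact_force: [-1.0, -0.3, -1.6]
opening: 0.0102
```

Emit:
{"method": "jog_arm", "body": {"deltas": [0.2,0.3,0,0,0,-0.08,0.4,0.6,0,0,0,-0.16,0.57,0.9,0,0,0,-0.16,0.57,0.9,0,0,0,-0.16]}}

```text
time: 10.03
tool_pos: [0.5432, -0.0499, 0.1059]
tool_rot: [-3.141, -0.002, 1.569]
contact_force: [0.2, -0.1, -0.5]
opening: 0.0096
```

Emit:
{"method": "jog_arm", "body": {"deltas": [0.2,0.3,0,0,0,0,0.4,0.6,0,0,0,0,0.56,0.9,0,0,0,0,0.56,0.9,0,0,0,0,0.56,0.9,0,0,0,0]}}

```text
time: 10.45
tool_pos: [0.5969, 0.0365, 0.1055]
tool_rot: [-3.138, -0.0, 1.57]
contact_force: [-1.4, -0.8, -1.5]
opening: 0.0099
```

Emit:
{"method": "jog_arm", "body": {"deltas": [0,0,-0.15,0,0,0,0,0,-0.35,0,0,0,0,0,-0.5,0,0,0,0,0,-0.5,0,0,0,0,0,-0.5,0,0,0]}}

```text
time: 10.87
tool_pos: [0.5962, 0.034, 0.0564]
tool_rot: [-3.138, 0.0, 1.566]
contact_force: [0.1, -0.8, -0.8]
opening: 0.0097
```

```bash
python3 - <<'E'
from h import *
s=robot.observe();print(s['time'],s['tool_pos'],s['tool_rot'],s['opening'])
im=snap("top"); cv2.imwrite("pics/t2.png",im)
a=rectify(im,"top",.041,.53,.70,-.11,.15,.4)
cv2.imwrite("pics/t2c.png",a)
E
```

```text
10.8667 [0.59621318 0.03400563 0.0564089 ] [-3.13789248e+00  4.01303985e-05  1.56556853e+00] 0.009730076449396002
```

View pics/t2c.png

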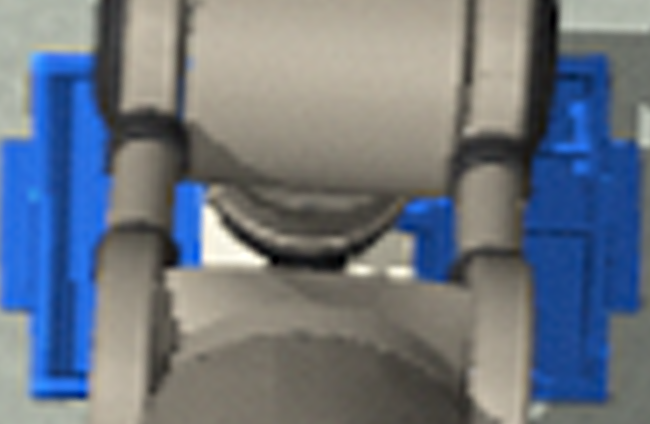

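Emit:
{"method": "jog_arm", "body": {"deltas": [0.019,0.012,-0.05,0,0,0,0.019,0.012,-0.1,0,0,0,0.019,0.012,-0.12,0,0,0,0.019,0.012,-0.12,0,0,0,0.019,0.012,-0.12,0,0,0]}}

```text
time: 11.33
tool_pos: [0.5996, 0.0364, 0.0458]
tool_rot: [3.142, 0.0, 1.567]
contact_force: [0.7, 0.6, -1.4]
opening: 0.0097
```

Emit:
{"method": "jog_arm", "body": {"deltas": [0,0,-0.03,0,0,0,0,0,-0.05,0,0,0,0,0,-0.05,0,0,0,0,0,-0.05,0,0,0]}}

```text
time: 11.67
tool_pos: [0.6001, 0.0364, 0.0428]
tool_rot: [3.139, 0.0, 1.567]
contact_force: [-4.7, 0.7, 12.6]
opening: 0.0098
```

Emit:
{"method": "jog_arm", "body": {"deltas": [0,0,0.04,0,0,0,-0.019,-0.012,0.04,0,0,0,-0.019,-0.012,0.04,0,0,0,-0.019,-0.012,0.04,0,0,0,-0.019,-0.012,0.04,0,0,0]}}

```text
time: 12.08
tool_pos: [0.5974, 0.0352, 0.0443]
tool_rot: [-3.141, -0.0, 1.567]
contact_force: [-0.7, -0.1, -1.3]
opening: 0.0099
```

Emit:
{"method": "jog_arm", "body": {"deltas": [0,0,-0.02,0,0,0,0,0,-0.04,0,0,0,0,0,-0.06,0,0,0,0,0,-0.08,0,0,0,0,0,-0.08,0,0,0]}}

```text
time: 12.5
tool_pos: [0.5974, 0.0352, 0.0361]
tool_rot: [-3.141, -0.0, 1.567]
contact_force: [0.4, 0.1, -1.7]
opening: 0.01
```

Emit:
{"method": "jog_arm", "body": {"deltas": [0,0,-0.02,0,0,0,0,0,-0.035,0,0,0,0,0,-0.035,0,0,0,0,0,-0.035,0,0,0]}}

```text
time: 12.83
tool_pos: [0.5977, 0.0352, 0.0332]
tool_rot: [3.141, 0.0, 1.567]
contact_force: [0.6, -0.2, -1.6]
opening: 0.0097
```

Emit:
{"method": "jog_arm", "body": {"deltas": [0,0,0,0,0,0,0,0,0,0,0,0,0,0,0,0,0,0,0,0,0,0,0,0], "claw": 0.3}}

```text
time: 13.17
tool_pos: [0.5978, 0.0351, 0.0334]
tool_rot: [3.141, 0.0, 1.567]
contact_force: [-0.5, 0.8, -0.4]
opening: 0.0266
```

Emit:
{"method": "jog_arm", "body": {"deltas": [0,0,0.2,0,0,0,0,0,0.5,0,0,0,0,0,0.9,0,0,0,0,0,0.9,0,0,0]}}

```text
time: 13.5
tool_pos: [0.6017, 0.035, 0.1308]
tool_rot: [3.129, 0.001, 1.567]
contact_force: [2.0, -0.1, 0.4]
opening: 0.0275
```

Emit:
{"method": "jog_arm", "body": {"deltas": [0,-0.4,0,0,0,-0.08,0,-0.8,0,0,0,-0.16,0,-1,0,0,0,-0.24,0,-1,0,0,0,-0.32,0,-1,0,0,0,-0.36]}}

```text
time: 13.92
tool_pos: [0.5977, -0.0667, 0.1233]
tool_rot: [3.141, -0.0, 0.992]
contact_force: [0.1, 1.4, -0.5]
opening: 0.0277
```

Emit:
{"method": "jog_arm", "body": {"deltas": [-0.1,-0.4,0,0,0,0,-0.2,-0.8,0,0,0,0,-0.23,-1,0,0,0,0,-0.23,-1,0,0,0,0,-0.23,-1,0,0,0,0]}}

```text
time: 14.33
tool_pos: [0.5745, -0.1659, 0.1233]
tool_rot: [3.141, -0.0, 0.999]
contact_force: [-1.2, 1.1, 0.2]
opening: 0.0273
```

Emit:
{"method": "jog_arm", "body": {"deltas": [0,-0.4,-0.3,0,0,0,0,-0.61,-0.5,0,0,0,0,-0.61,-0.5,0,0,0,0,-0.61,-0.5,0,0,0,0,-0.61,-0.5,0,0,0]}}

```text
time: 14.75
tool_pos: [0.5751, -0.2245, 0.0734]
tool_rot: [-3.141, -0.001, 1.002]
contact_force: [-0.1, 0.4, 0.4]
opening: 0.0276
```

```bash
python3 - <<'E'
from h import *
s=robot.observe();print(s['time'],s['tool_pos'],s['tool_rot'],s['opening'])
im=snap("top"); cv2.imwrite("pics/t3.png",im); im2=snap("side"); cv2.imwrite("pics/s3.png",im2)
a=cv2.resize(im[180:310,180:440],None,fx=2,fy=2,interpolation=cv2.INTER_CUBIC)
b=cv2.resize(im2[180:400,200:460],None,fx=1.5,fy=1.5,interpolation=cv2.INTER_CUBIC);b=cv2.copyMakeBorder(b,0,0,0,520-b.shape[1],0)
cv2.imwrite("pics/t3c.png",np.vstack([a,b])); print(a.shape,b.shape)
E
```

```text
14.75 [ 0.57510306 -0.22450687  0.07343223] [-3.14141256e+00 -5.30157489e-04  1.00184425e+00] 0.027597081962970785
(260, 520, 3) (330, 520, 3)
```

View pics/t3c.png

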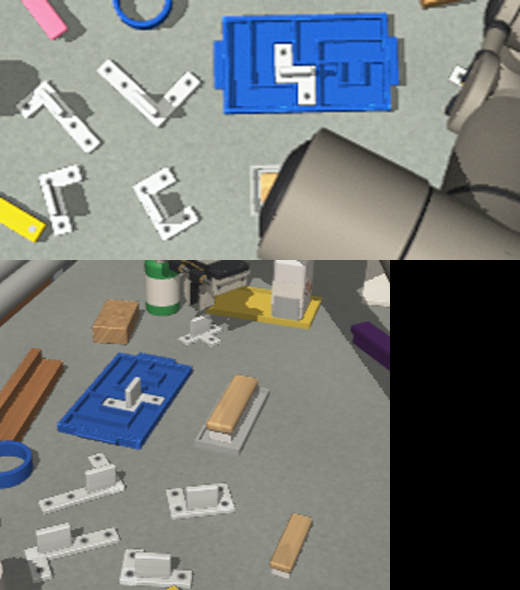

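Emit:
{"method": "jog_arm", "body": {"deltas": [-0.011,-0.015,-0.2,0,0,0,-0.011,-0.015,-0.4,0,0,0,-0.011,-0.015,-0.455,0,0,0,-0.011,-0.015,-0.455,0,0,0,-0.011,-0.015,-0.455,0,0,0]}}

```text
time: 15.27
tool_pos: [0.5742, -0.2268, 0.0287]
tool_rot: [3.141, -0.0, 1.002]
contact_force: [0.9, -0.6, 0.3]
opening: 0.0275
```

Emit:
{"method": "jog_arm", "body": {"deltas": [0,0,0,0,0,0,0,0,0,0,0,0,0,0,0,0,0,0,0,0,0,0,0,0,0,0,0,0,0,0], "claw": 0}}

```text
time: 15.68
tool_pos: [0.5737, -0.2273, 0.0286]
tool_rot: [3.141, -0.0, 1.001]
contact_force: [-2.5, 1.3, 6.6]
opening: 0.0098
```

Emit:
{"method": "jog_arm", "body": {"deltas": [0,0,0,0,0,0,0,0,0,0,0,0]}}

```text
time: 15.85
tool_pos: [0.5738, -0.2273, 0.0287]
tool_rot: [3.141, -0.0, 1.001]
contact_force: [-1.7, 1.1, 5.2]
opening: 0.0098
```

Emit:
{"method": "jog_arm", "body": {"deltas": [0,0,0.3,0,0,0,0,0,0.6,0,0,0,0,0,0.6,0,0,0,0,0,0.6,0,0,0]}}

```text
time: 16.18
tool_pos: [0.5746, -0.228, 0.0894]
tool_rot: [3.137, -0.0, 1.001]
contact_force: [-1.0, 0.7, -1.3]
opening: 0.0095
```

Emit:
{"method": "jog_arm", "body": {"deltas": [0.1,0.3,0,0,0,0.08,0.2,0.6,0,0,0,0.16,0.28,0.91,0,0,0,0.24,0.28,0.91,0,0,0,0.31,0.28,0.91,0,0,0,0.36]}}

```text
time: 16.6
tool_pos: [0.601, -0.1339, 0.0858]
tool_rot: [-3.139, -0.001, 1.575]
contact_force: [-0.4, -0.1, -1.7]
opening: 0.0097
```

Emit:
{"method": "jog_arm", "body": {"deltas": [0.1,0.3,0,0,0,0,0.2,0.6,0,0,0,0,0.28,0.91,0,0,0,0,0.28,0.91,0,0,0,0,0.28,0.91,0,0,0,0]}}

```text
time: 17.02
tool_pos: [0.6288, -0.0435, 0.0858]
tool_rot: [-3.139, -0.0, 1.57]
contact_force: [0.1, -0.6, -1.7]
opening: 0.0103
```

Emit:
{"method": "jog_arm", "body": {"deltas": [0,0,-0.2,0,0,0,0,0,-0.38,0,0,0,0,0,-0.38,0,0,0,0,0,-0.38,0,0,0,0,0,-0.38,0,0,0]}}

```text
time: 17.43
tool_pos: [0.6297, -0.0462, 0.0501]
tool_rot: [3.141, 0.0, 1.566]
contact_force: [0.4, -0.4, -1.7]
opening: 0.0103
```

Emit:
{"method": "jog_arm", "body": {"deltas": [0,0,0,0,0,0,0,0,0,0,0,0,0,0,0,0,0,0]}}

```text
time: 17.68
tool_pos: [0.63, -0.0456, 0.0507]
tool_rot: [3.14, 0.0, 1.566]
contact_force: [0.0, -0.7, -2.9]
opening: 0.0098
```

Emit:
{"method": "jog_arm", "body": {"deltas": [-0.003,0.01,-0.03,0,0,0,-0.003,0.01,-0.06,0,0,0,-0.003,0.01,-0.09,0,0,0,-0.003,0.01,-0.11,0,0,0,-0.003,0.01,-0.13,0,0,0]}}

```text
time: 18.1
tool_pos: [0.6291, -0.0442, 0.0363]
tool_rot: [-3.141, -0.0, 1.567]
contact_force: [0.1, -0.4, -0.4]
opening: 0.0101
```

Emit:
{"method": "jog_arm", "body": {"deltas": [0,0,-0.02,0,0,0,0,0,-0.035,0,0,0,0,0,-0.045,0,0,0,0,0,-0.045,0,0,0]}}

```text
time: 18.43
tool_pos: [0.6293, -0.0443, 0.0337]
tool_rot: [3.141, 0.0, 1.567]
contact_force: [-3.7, 0.5, 9.4]
opening: 0.0096
```

Emit:
{"method": "jog_arm", "body": {"deltas": [0,0,0,0,0,0,0,0,0,0,0,0,0,0,0,0,0,0,0,0,0,0,0,0], "claw": 0.3}}

```text
time: 18.77
tool_pos: [0.6293, -0.0444, 0.0321]
tool_rot: [3.141, 0.0, 1.567]
contact_force: [-0.8, 0.4, 0.4]
opening: 0.0269
```

Emit:
{"method": "jog_arm", "body": {"deltas": [0,0,0.2,0,0,0,0,0,0.5,0,0,0,0,0,0.9,0,0,0,0,0,0.9,0,0,0]}}

```text
time: 19.1
tool_pos: [0.6333, -0.045, 0.13]
tool_rot: [3.129, 0.002, 1.567]
contact_force: [1.8, -0.2, 0.7]
opening: 0.0276
```

Emit:
{"method": "jog_arm", "body": {"deltas": [-0.2,0.3,0,0,0,-0.07,-0.4,0.6,0,0,0,-0.14,-0.72,0.94,0,0,0,-0.2,-0.72,0.94,0,0,0,-0.27,-0.72,0.94,0,0,0,-0.34]}}

```text
time: 19.52
tool_pos: [0.5554, 0.0519, 0.1223]
tool_rot: [-3.141, 0.0, 1.03]
contact_force: [0.4, -0.4, -0.5]
opening: 0.0274
```

Emit:
{"method": "jog_arm", "body": {"deltas": [-0.2,0.3,0,0,0,-0.07,-0.4,0.6,0,0,0,-0.14,-0.72,0.94,0,0,0,-0.2,-0.72,0.94,0,0,0,-0.27,-0.72,0.94,0,0,0,-0.333]}}

```text
time: 19.93
tool_pos: [0.4834, 0.1457, 0.1223]
tool_rot: [-3.141, 0.001, 0.507]
contact_force: [-0.1, -0.5, -0.3]
opening: 0.0277
```

Emit:
{"method": "jog_arm", "body": {"deltas": [-0.2,0.3,0,0,0,0,-0.4,0.6,-0.2,0,0,0,-0.72,0.94,-0.5,0,0,0,-0.72,0.94,-0.5,0,0,0,-0.72,0.94,-0.5,0,0,0]}}

```text
time: 20.35
tool_pos: [0.4101, 0.2388, 0.0704]
tool_rot: [-3.141, 0.005, 0.513]
contact_force: [0.4, 0.1, 0.2]
opening: 0.0275
```

Emit:
{"method": "jog_arm", "body": {"deltas": [0,0,0,0,0,0,0,0,0,0,0,0]}}

```text
time: 20.52
tool_pos: [0.4148, 0.2374, 0.0729]
tool_rot: [3.141, -0.002, 0.509]
contact_force: [-0.1, -0.4, 0.3]
opening: 0.0277
```

```bash
cat > chk.py <<'E'
from h import *
import sys
s=robot.observe();print(s['time'],s['tool_pos'].round(4),s['tool_rot'].round(3),round(s['opening'],4))
a=cv2.imread("pics/top0.png");b=snap("top");cv2.imwrite("pics/last_top.png",b)
g=lambda im:((cv2.cvtColor(im,cv2.COLOR_BGR2HSV)[...,1]<40)&(cv2.cvtColor(im,cv2.COLOR_BGR2HSV)[...,2]>185))
A,B=g(a),g(b)
for n,(u,v) in dict(longel=(210,237),bigel=(254,225),shortel=(209,279),yoke=(263,281),tee=(420,224),zed=(427,273)).items():
    w=np.s_[v-24:v+24,u-26:u+26]; print(n,A[w].sum(),B[w].sum(),(A[w]&B[w]).sum())
E
python3 chk.py
```

```text
20.5167 [0.4148 0.2374 0.0729] [ 3.141e+00 -2.000e-03  5.090e-01] 0.0277
longel 362 486 362
bigel 420 484 420
shortel 267 103 34
yoke 337 151 38
tee 278 8 0
zed 272 140 16
```

Emit:
{"method": "jog_arm", "body": {"deltas": [-0.01,0.005,-0.2,0,0,0,-0.01,0.005,-0.4,0,0,0,-0.01,0.005,-0.445,0,0,0,-0.01,0.005,-0.445,0,0,0,-0.01,0.005,-0.445,0,0,0]}}

```text
time: 20.98
tool_pos: [0.4132, 0.2378, 0.0284]
tool_rot: [3.141, -0.001, 0.508]
contact_force: [0.5, -0.2, -0.4]
opening: 0.0276
```

Emit:
{"method": "jog_arm", "body": {"deltas": [0,0,0,0,0,0,0,0,0,0,0,0,0,0,0,0,0,0,0,0,0,0,0,0,0,0,0,0,0,0], "claw": 0}}

```text
time: 21.4
tool_pos: [0.4128, 0.2383, 0.0285]
tool_rot: [3.141, -0.001, 0.51]
contact_force: [-1.1, -0.6, 5.9]
opening: 0.0093
```

Emit:
{"method": "jog_arm", "body": {"deltas": [0,0,0,0,0,0,0,0,0,0,0,0]}}

```text
time: 21.57
tool_pos: [0.4128, 0.2383, 0.0285]
tool_rot: [3.141, -0.001, 0.51]
contact_force: [0.1, -0.8, 6.8]
opening: 0.0099
```

Emit:
{"method": "jog_arm", "body": {"deltas": [0,0,0.3,0,0,0,0,0,0.6,0,0,0,0,0,0.8,0,0,0,0,0,0.8,0,0,0]}}

```text
time: 21.9
tool_pos: [0.4143, 0.2391, 0.1114]
tool_rot: [3.14, -0.007, 0.51]
contact_force: [1.4, 0.3, -1.8]
opening: 0.0094
```

Emit:
{"method": "jog_arm", "body": {"deltas": [0.15,-0.3,0,0,0,0.07,0.3,-0.6,0,0,0,0.14,0.51,-0.94,0,0,0,0.2,0.51,-0.94,0,0,0,0.27,0.51,-0.94,0,0,0,0.34]}}

```text
time: 22.32
tool_pos: [0.4638, 0.1421, 0.1066]
tool_rot: [-3.141, 0.001, 1.045]
contact_force: [-0.5, 0.0, -2.6]
opening: 0.0098
```

Emit:
{"method": "jog_arm", "body": {"deltas": [0.15,-0.3,0,0,0,0.07,0.3,-0.6,0,0,0,0.14,0.51,-0.94,0,0,0,0.2,0.51,-0.94,0,0,0,0.27,0.51,-0.94,0,0,0,0.332]}}

```text
time: 22.73
tool_pos: [0.5146, 0.0481, 0.1064]
tool_rot: [-3.14, 0.0, 1.567]
contact_force: [-0.7, 0.5, -1.4]
opening: 0.0094
```

Emit:
{"method": "jog_arm", "body": {"deltas": [0.15,-0.3,0,0,0,0,0.3,-0.6,0,0,0,0,0.51,-0.94,0,0,0,0,0.51,-0.94,0,0,0,0,0.51,-0.94,0,0,0,0]}}

```text
time: 23.15
tool_pos: [0.5652, -0.0454, 0.1062]
tool_rot: [-3.14, -0.0, 1.562]
contact_force: [0.3, 0.1, -1.9]
opening: 0.0095
```

Emit:
{"method": "jog_arm", "body": {"deltas": [0,0,-0.2,0,0,0,0,0,-0.4,0,0,0,0,0,-0.57,0,0,0,0,0,-0.57,0,0,0,0,0,-0.57,0,0,0]}}

```text
time: 23.57
tool_pos: [0.5638, -0.0427, 0.0496]
tool_rot: [-3.138, -0.001, 1.566]
contact_force: [0.4, 0.4, -0.6]
opening: 0.0101
```

Emit:
{"method": "jog_arm", "body": {"deltas": [0,0,0,0,0,0,0,0,0,0,0,0,0,0,0,0,0,0]}}

```text
time: 23.82
tool_pos: [0.5659, -0.0437, 0.0519]
tool_rot: [3.14, 0.0, 1.565]
contact_force: [0.7, 0.1, -1.6]
opening: 0.0097
```

On target; lower in two steps.

Emit:
{"method": "jog_arm", "body": {"deltas": [0,0,-0.03,0,0,0,0,0,-0.06,0,0,0,0,0,-0.09,0,0,0,0,0,-0.12,0,0,0,0,0,-0.14,0,0,0]}}

```text
time: 24.23
tool_pos: [0.5656, -0.0426, 0.0382]
tool_rot: [3.14, -0.002, 1.565]
contact_force: [-0.6, 5.9, 1.5]
opening: 0.0095
```

Emit:
{"method": "jog_arm", "body": {"deltas": [0,0,-0.02,0,0,0,0,0,-0.035,0,0,0,0,0,-0.045,0,0,0,0,0,-0.045,0,0,0]}}

```text
time: 24.57
tool_pos: [0.5656, -0.0435, 0.0334]
tool_rot: [3.14, -0.0, 1.565]
contact_force: [-2.2, 2.4, 9.2]
opening: 0.01
```

Emit:
{"method": "jog_arm", "body": {"deltas": [0,0,0,0,0,0,0,0,0,0,0,0,0,0,0,0,0,0,0,0,0,0,0,0], "claw": 0.3}}

```text
time: 24.9
tool_pos: [0.5652, -0.0439, 0.032]
tool_rot: [-3.141, 0.0, 1.565]
contact_force: [0.1, 0.1, 0.2]
opening: 0.027
```

Emit:
{"method": "jog_arm", "body": {"deltas": [0,0,0.2,0,0,0,0,0,0.5,0,0,0,0,0,0.9,0,0,0,0,0,0.9,0,0,0]}}

```text
time: 25.23
tool_pos: [0.5691, -0.0446, 0.129]
tool_rot: [3.13, 0.002, 1.565]
contact_force: [1.5, -0.7, 0.6]
opening: 0.0276
```

Emit:
{"method": "jog_arm", "body": {"deltas": [-0.1,0.3,0,0,0,-0.07,-0.2,0.6,0,0,0,-0.14,-0.27,0.84,0,0,0,-0.2,-0.27,0.84,0,0,0,-0.274,-0.27,0.84,0,0,0,-0.274]}}

```text
time: 25.65
tool_pos: [0.538, 0.0414, 0.1222]
tool_rot: [3.141, -0.0, 1.133]
contact_force: [1.4, -0.2, 1.2]
opening: 0.0274
```

Emit:
{"method": "jog_arm", "body": {"deltas": [-0.1,0.3,0,0,0,-0.07,-0.2,0.6,0,0,0,-0.14,-0.27,0.84,0,0,0,-0.2,-0.27,0.84,0,0,0,-0.274,-0.27,0.84,0,0,0,-0.274]}}

```text
time: 26.07
tool_pos: [0.5113, 0.1247, 0.1221]
tool_rot: [3.141, -0.0, 0.705]
contact_force: [0.1, -0.2, -0.2]
opening: 0.0277
```

Emit:
{"method": "jog_arm", "body": {"deltas": [-0.1,0.3,0,0,0,-0.07,-0.2,0.6,0,0,0,-0.14,-0.27,0.84,0,0,0,-0.2,-0.27,0.84,0,0,0,-0.274,-0.27,0.84,0,0,0,-0.274]}}

```text
time: 26.48
tool_pos: [0.4846, 0.2083, 0.1221]
tool_rot: [3.141, -0.0, 0.276]
contact_force: [-0.6, -0.0, 0.2]
opening: 0.0275
```

Emit:
{"method": "jog_arm", "body": {"deltas": [-0.1,0.3,0,0,0,0,-0.2,0.6,0,0,0,0,-0.28,0.85,0,0,0,0,-0.28,0.85,0,0,0,0]}}

```text
time: 26.82
tool_pos: [0.456, 0.2954, 0.1222]
tool_rot: [-3.141, -0.001, 0.283]
contact_force: [-0.4, 0.7, -0.5]
opening: 0.0278
```

Emit:
{"method": "jog_arm", "body": {"deltas": [-0.1,0.3,0,0,0,0,-0.2,0.6,-0.2,0,0,0,-0.28,0.85,-0.5,0,0,0,-0.28,0.85,-0.5,0,0,0,-0.28,0.85,-0.5,0,0,0]}}

```text
time: 27.23
tool_pos: [0.428, 0.3771, 0.0704]
tool_rot: [3.14, 0.004, 0.28]
contact_force: [0.8, 0.1, -0.2]
opening: 0.0272
```

Emit:
{"method": "jog_arm", "body": {"deltas": [0,0,0,0,0,0,0,0,0,0,0,0,0,0,0,0,0,0]}}

```text
time: 27.48
tool_pos: [0.4298, 0.3773, 0.0735]
tool_rot: [-3.141, -0.002, 0.273]
contact_force: [0.5, 0.3, 0.2]
opening: 0.0273
```

```bash
python3 chk.py; python3 -c "
from h import *
im=snap('side');cv2.imwrite('pics/s4.png',cv2.resize(im[220:440,150:450],None,fx=2,fy=2,interpolation=cv2.INTER_CUBIC))"
```

```text
27.4833 [0.4298 0.3773 0.0735] [-3.141e+00 -2.000e-03  2.730e-01] 0.0273
longel 362 482 333
bigel 420 481 420
shortel 267 94 39
yoke 337 246 28
tee 278 12 0
zed 272 155 24
```

View pics/s4.png

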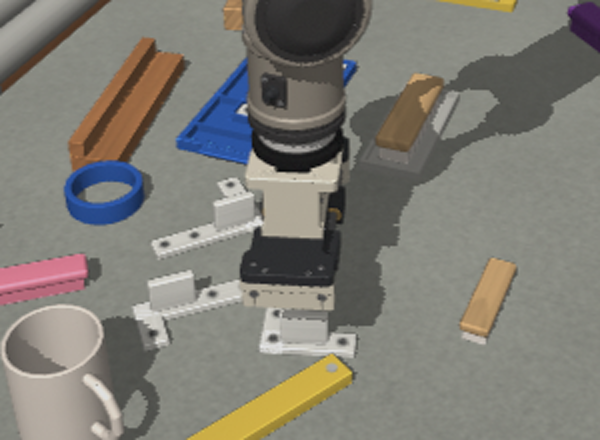

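Emit:
{"method": "jog_arm", "body": {"deltas": [-0.01,0.01,-0.2,0,0,0,-0.01,0.01,-0.4,0,0,0,-0.01,0.01,-0.44,0,0,0,-0.01,0.01,-0.44,0,0,0,-0.01,0.01,-0.44,0,0,0]}}

```text
time: 28.0
tool_pos: [0.4278, 0.3792, 0.0289]
tool_rot: [-3.141, -0.001, 0.274]
contact_force: [0.5, -0.2, -0.3]
opening: 0.0276
```

Emit:
{"method": "jog_arm", "body": {"deltas": [0,0,0,0,0,0,0,0,0,0,0,0,0,0,0,0,0,0,0,0,0,0,0,0,0,0,0,0,0,0], "claw": 0}}

```text
time: 28.42
tool_pos: [0.4276, 0.3794, 0.029]
tool_rot: [-3.141, -0.001, 0.274]
contact_force: [-0.6, -1.0, 5.3]
opening: 0.0099
```

Emit:
{"method": "jog_arm", "body": {"deltas": [0,0,0,0,0,0,0,0,0,0,0,0]}}

```text
time: 28.58
tool_pos: [0.4277, 0.3794, 0.029]
tool_rot: [-3.141, -0.001, 0.274]
contact_force: [-0.8, -1.2, 5.8]
opening: 0.01
```

Emit:
{"method": "jog_arm", "body": {"deltas": [0,0,0.3,0,0,0,0,0,0.6,0,0,0,0,0,1,0,0,0,0,0,1,0,0,0]}}

```text
time: 28.92
tool_pos: [0.4303, 0.3814, 0.1352]
tool_rot: [-3.138, -0.011, 0.274]
contact_force: [1.0, 1.0, -0.2]
opening: 0.0098
```

Emit:
{"method": "jog_arm", "body": {"deltas": [0.2,-0.3,0,0,0,-0.06,0.4,-0.6,0,0,0,-0.12,0.68,-0.98,0,0,0,-0.177,0.68,-0.98,0,0,0,-0.177,0.68,-0.98,0,0,0,-0.177]}}

```text
time: 29.33
tool_pos: [0.4965, 0.2789, 0.1276]
tool_rot: [3.141, 0.001, -0.008]
contact_force: [0.2, 0.4, -2.0]
opening: 0.01
```

Emit:
{"method": "jog_arm", "body": {"deltas": [0.2,-0.3,0,0,0,0,0.4,-0.6,0,0,0,0,0.68,-0.98,0,0,0,0,0.68,-0.98,0,0,0,0,0.68,-0.98,0,0,0,0]}}

```text
time: 29.75
tool_pos: [0.5639, 0.1821, 0.1275]
tool_rot: [3.142, 0.001, -0.006]
contact_force: [-0.8, 1.0, -2.6]
opening: 0.0105
```

Emit:
{"method": "jog_arm", "body": {"deltas": [0.2,-0.3,0,0,0,0,0.4,-0.6,0,0,0,0,0.69,-0.99,0,0,0,0,0.69,-0.99,0,0,0,0,0.69,-0.99,0,0,0,0]}}

```text
time: 30.17
tool_pos: [0.6326, 0.0838, 0.1275]
tool_rot: [-3.141, 0.001, -0.006]
contact_force: [-0.1, 0.1, -2.2]
opening: 0.0093
```

Emit:
{"method": "jog_arm", "body": {"deltas": [0,0,-0.2,0,0,0,0,0,-0.5,0,0,0,0,0,-0.77,0,0,0,0,0,-0.77,0,0,0,0,0,-0.77,0,0,0]}}

```text
time: 30.58
tool_pos: [0.6302, 0.0865, 0.0501]
tool_rot: [-3.141, 0.004, -0.002]
contact_force: [1.3, 0.1, -1.5]
opening: 0.0099
```

Emit:
{"method": "jog_arm", "body": {"deltas": [0,0,0,0,0,0,0,0,0,0,0,0,0,0,0,0,0,0]}}

```text
time: 30.83
tool_pos: [0.6333, 0.0847, 0.0533]
tool_rot: [-3.142, -0.003, -0.004]
contact_force: [-0.0, -1.0, -1.8]
opening: 0.0099
```

Emit:
{"method": "jog_arm", "body": {"deltas": [0,0,-0.04,0,0,0,0,0,-0.07,0,0,0,0,0,-0.1,0,0,0,0,0,-0.13,0,0,0,0,0,-0.15,0,0,0]}}

```text
time: 31.25
tool_pos: [0.6321, 0.0842, 0.0357]
tool_rot: [-3.141, 0.001, -0.004]
contact_force: [-0.1, 0.3, -1.6]
opening: 0.0098
```

Emit:
{"method": "jog_arm", "body": {"deltas": [0,0,-0.02,0,0,0,0,0,-0.035,0,0,0,0,0,-0.045,0,0,0,0,0,-0.045,0,0,0]}}

```text
time: 31.58
tool_pos: [0.6321, 0.0842, 0.034]
tool_rot: [3.141, -0.0, -0.004]
contact_force: [-6.6, 0.6, 14.2]
opening: 0.0099
```

Emit:
{"method": "jog_arm", "body": {"deltas": [0,0,0,0,0,0,0,0,0,0,0,0,0,0,0,0,0,0,0,0,0,0,0,0], "claw": 0.3}}

```text
time: 31.92
tool_pos: [0.6323, 0.084, 0.0315]
tool_rot: [3.141, 0.0, -0.004]
contact_force: [0.8, -0.0, -0.1]
opening: 0.0268
```

Emit:
{"method": "jog_arm", "body": {"deltas": [0,0,0.2,0,0,0,0,0,0.5,0,0,0,0,0,0.9,0,0,0,0,0,0.9,0,0,0]}}

```text
time: 32.25
tool_pos: [0.6363, 0.0843, 0.1294]
tool_rot: [-3.141, -0.013, -0.004]
contact_force: [1.2, -0.3, 1.6]
opening: 0.0274
```

Emit:
{"method": "jog_arm", "body": {"deltas": [-0.1,0.3,0,0,0,0.07,-0.2,0.6,0,0,0,0.14,-0.36,0.82,0,0,0,0.2,-0.36,0.82,0,0,0,0.27,-0.36,0.82,0,0,0,0.34]}}

```text
time: 32.67
tool_pos: [0.5954, 0.1678, 0.1215]
tool_rot: [-3.142, 0.0, 0.538]
contact_force: [-0.3, 0.3, -0.5]
opening: 0.0277
```

Emit:
{"method": "jog_arm", "body": {"deltas": [-0.1,0.3,0,0,0,0.07,-0.2,0.6,-0.2,0,0,0.14,-0.37,0.82,-0.5,0,0,0.172,-0.37,0.82,-0.5,0,0,0.172,-0.37,0.82,-0.5,0,0,0.172]}}

```text
time: 33.08
tool_pos: [0.5573, 0.249, 0.0697]
tool_rot: [-3.14, 0.004, 0.802]
contact_force: [0.3, -0.1, 0.6]
opening: 0.0276
```

Emit:
{"method": "jog_arm", "body": {"deltas": [0,0,0,0,0,0,0,0,0,0,0,0,0,0,0,0,0,0]}}

```text
time: 33.33
tool_pos: [0.5607, 0.2474, 0.0728]
tool_rot: [3.14, -0.002, 0.798]
contact_force: [-1.0, -0.5, -0.0]
opening: 0.0279
```

```bash
python3 chk.py; python3 -c "
from h import *
im=snap('side');cv2.imwrite('pics/s5.png',cv2.resize(im[220:440,150:450],None,fx=2,fy=2,interpolation=cv2.INTER_CUBIC))"
```

```text
33.3333 [0.5607 0.2474 0.0728] [ 3.14e+00 -2.00e-03  7.98e-01] 0.0279
longel 362 274 140
bigel 420 188 68
shortel 267 75 28
yoke 337 57 0
tee 278 16 0
zed 272 66 0
```

View pics/s5.png

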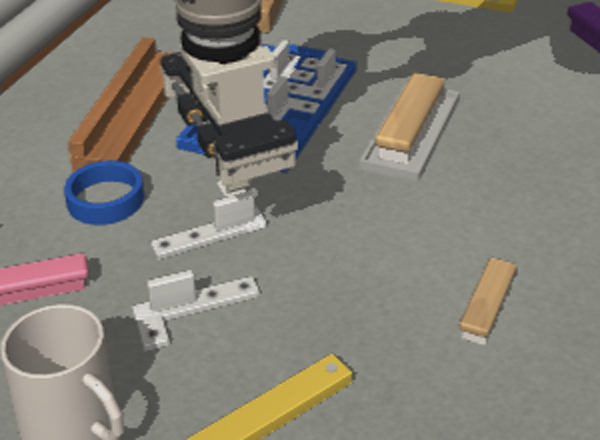

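Emit:
{"method": "jog_arm", "body": {"deltas": [-0.012,0.004,-0.2,0,0,0,-0.012,0.004,-0.4,0,0,0,-0.012,0.004,-0.44,0,0,0,-0.012,0.004,-0.44,0,0,0,-0.012,0.004,-0.44,0,0,0]}}

```text
time: 33.85
tool_pos: [0.5586, 0.2484, 0.0284]
tool_rot: [3.141, -0.001, 0.8]
contact_force: [0.7, 0.3, 0.3]
opening: 0.0275
```

Emit:
{"method": "jog_arm", "body": {"deltas": [0,0,0,0,0,0,0,0,0,0,0,0,0,0,0,0,0,0,0,0,0,0,0,0,0,0,0,0,0,0], "claw": 0}}

```text
time: 34.27
tool_pos: [0.5586, 0.2487, 0.0286]
tool_rot: [3.141, -0.001, 0.8]
contact_force: [-0.7, -0.1, 5.3]
opening: 0.0097
```

Emit:
{"method": "jog_arm", "body": {"deltas": [0,0,0,0,0,0,0,0,0,0,0,0]}}

```text
time: 34.43
tool_pos: [0.5586, 0.2487, 0.0286]
tool_rot: [3.141, -0.001, 0.8]
contact_force: [0.1, -1.2, 5.5]
opening: 0.0101
```

Emit:
{"method": "jog_arm", "body": {"deltas": [0,0,0.3,0,0,0,0,0,0.6,0,0,0,0,0,0.8,0,0,0,0,0,0.8,0,0,0]}}

```text
time: 34.77
tool_pos: [0.5603, 0.2494, 0.1121]
tool_rot: [3.138, -0.007, 0.8]
contact_force: [1.2, 0.7, -2.5]
opening: 0.0101
```

Emit:
{"method": "jog_arm", "body": {"deltas": [0.04,-0.2,0,0,0,-0.07,0.08,-0.4,0,0,0,-0.14,0.14,-0.66,0,0,0,-0.2,0.14,-0.66,0,0,0,-0.27,0.14,-0.66,0,0,0,-0.34]}}

```text
time: 35.18
tool_pos: [0.5715, 0.1809, 0.106]
tool_rot: [3.142, 0.003, 0.258]
contact_force: [0.2, -0.4, -1.2]
opening: 0.01
```

Emit:
{"method": "jog_arm", "body": {"deltas": [0.04,-0.2,0,0,0,-0.07,0.08,-0.4,0,0,0,-0.14,0.135,-0.66,0,0,0,-0.172,0.135,-0.66,0,0,0,-0.172,0.135,-0.66,0,0,0,-0.172]}}

```text
time: 35.6
tool_pos: [0.585, 0.1154, 0.1062]
tool_rot: [3.141, 0.003, -0.006]
contact_force: [0.2, -0.8, -1.4]
opening: 0.0101
```

Emit:
{"method": "jog_arm", "body": {"deltas": [0,0,-0.2,0,0,0,0,0,-0.4,0,0,0,0,0,-0.55,0,0,0,0,0,-0.55,0,0,0,0,0,-0.55,0,0,0]}}

```text
time: 36.02
tool_pos: [0.5845, 0.1174, 0.0515]
tool_rot: [3.142, 0.003, -0.003]
contact_force: [0.2, 0.4, -1.4]
opening: 0.0098
```

Emit:
{"method": "jog_arm", "body": {"deltas": [0,0,0,0,0,0,0,0,0,0,0,0,0,0,0,0,0,0]}}

```text
time: 36.27
tool_pos: [0.5862, 0.1168, 0.0538]
tool_rot: [-3.141, -0.002, -0.004]
contact_force: [0.6, 0.2, -1.9]
opening: 0.0097
```

Emit:
{"method": "jog_arm", "body": {"deltas": [0,0,-0.04,0,0,0,0,0,-0.07,0,0,0,0,0,-0.1,0,0,0,0,0,-0.13,0,0,0,0,0,-0.16,0,0,0]}}

```text
time: 36.68
tool_pos: [0.5855, 0.1165, 0.0363]
tool_rot: [3.141, 0.0, -0.004]
contact_force: [0.4, 0.3, -1.5]
opening: 0.0097
```

Emit:
{"method": "jog_arm", "body": {"deltas": [0,0,-0.02,0,0,0,0,0,-0.035,0,0,0,0,0,-0.045,0,0,0,0,0,-0.045,0,0,0]}}

```text
time: 37.02
tool_pos: [0.5854, 0.1165, 0.0336]
tool_rot: [3.141, -0.0, -0.004]
contact_force: [-5.0, -0.3, 10.4]
opening: 0.0097
```

Emit:
{"method": "jog_arm", "body": {"deltas": [0,0,0,0,0,0,0,0,0,0,0,0,0,0,0,0,0,0,0,0,0,0,0,0], "claw": 0.3}}

```text
time: 37.35
tool_pos: [0.5857, 0.1166, 0.0321]
tool_rot: [3.142, -0.0, -0.004]
contact_force: [-0.8, 0.5, -1.3]
opening: 0.0271
```

Emit:
{"method": "jog_arm", "body": {"deltas": [0,0,0.2,0,0,0,0,0,0.5,0,0,0,0,0,0.9,0,0,0,0,0,0.9,0,0,0]}}

```text
time: 37.68
tool_pos: [0.5896, 0.1169, 0.1295]
tool_rot: [-3.141, -0.013, -0.004]
contact_force: [2.0, 0.4, 1.0]
opening: 0.0277
```

Emit:
{"method": "jog_arm", "body": {"deltas": [-0.02,0.3,0,0,0,0.07,-0.05,0.6,0,0,0,0.14,-0.07,0.87,0,0,0,0.2,-0.07,0.87,0,0,0,0.22,-0.07,0.87,0,0,0,0.22]}}

```text
time: 38.1
tool_pos: [0.5783, 0.2051, 0.122]
tool_rot: [3.141, -0.0, 0.345]
contact_force: [0.7, -0.4, 1.2]
opening: 0.0273
```

Emit:
{"method": "jog_arm", "body": {"deltas": [-0.02,0.3,0,0,0,0.07,-0.05,0.6,0,0,0,0.14,-0.07,0.87,0,0,0,0.2,-0.07,0.87,0,0,0,0.216,-0.07,0.87,0,0,0,0.216]}}

```text
time: 38.52
tool_pos: [0.5714, 0.2912, 0.1218]
tool_rot: [3.141, 0.0, 0.682]
contact_force: [-0.5, -0.3, 0.5]
opening: 0.0275
```

```bash
python3 - <<'E'
from h import *
a=snap('side');b=snap('top');cv2.imwrite("pics/last_top.png",b)
r=lambda i,f:cv2.resize(i,None,fx=f,fy=f,interpolation=cv2.INTER_CUBIC)
A=r(a[220:440,120:390],1.4);B=r(rectify(b,"top",.01,.53,.70,-.11,.15,.5),1)
w=max(A.shape[1],B.shape[1]);P=lambda i:cv2.copyMakeBorder(i,0,0,0,w-i.shape[1],0)
cv2.imwrite("pics/s6.png",np.vstack([P(A),P(B)]))
E
```

```text
(no output)
```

View pics/s6.png

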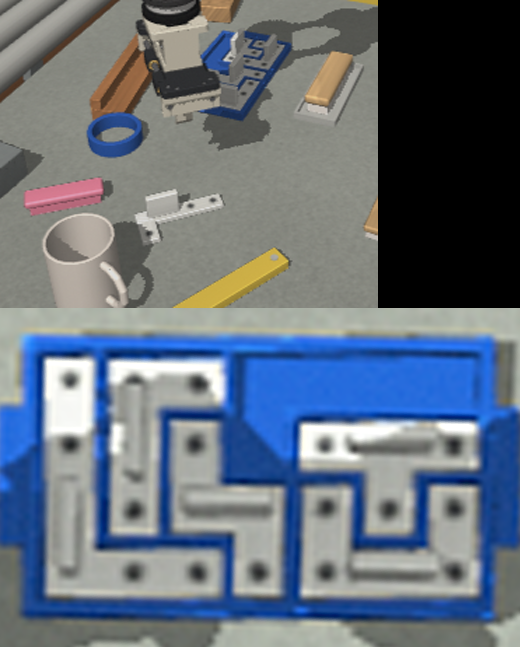

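```bash
python3 - <<'E'
from h import *
for f in("top0","last_top"):
    im=cv2.imread(f"pics/{f}.png");h=cv2.cvtColor(im,cv2.COLOR_BGR2HSV)
    for th in(175,195):
        m=((h[...,1]<40)&(h[...,2]>th)).astype(np.uint8); m[:,:180]=0;m[:,238:]=0;m[:200]=0;m[262:]=0
        cs=[c for c in cv2.findContours(m,0,1)[0] if cv2.contourArea(c)>60]
        if cs:
            w=np.concatenate(cs)[:,0].astype(float); print(f,th,len(w),[np.round(v,1) for v in cv2.minAreaRect((cast("top",w,.008)*1000).astype(np.float32))])
s=robot.observe();print(s['tool_pos'])
E
```

```text
top0 175 144 [array([577.4, 344.6]), array([118.4, 130.3]), np.float64(59.7)]
top0 195 133 [array([577.4, 343.8]), array([115.9, 127.4]), np.float64(59.1)]
last_top 175 140 [array([538. , 405.6]), array([ 95.9, 135.8]), np.float64(66.6)]
last_top 195 46 [array([587. , 367.5]), array([61.2, 29.8]), np.float64(43.9)]
[0.57176435 0.28967207 0.12194462]
```

Emit:
{"method": "jog_arm", "body": {"deltas": [-0.02,0.3,0,0,0,0,-0.05,0.6,0,0,0,0,-0.07,0.86,-0.2,0,0,0,-0.07,0.86,-0.5,0,0,0,-0.07,0.86,-0.5,0,0,0]}}

```text
time: 39.03
tool_pos: [0.5617, 0.375, 0.0664]
tool_rot: [-3.14, 0.01, 0.68]
contact_force: [-1.2, -2.4, -1.0]
opening: 0.0274
```

Emit:
{"method": "jog_arm", "body": {"deltas": [0,0,0,0,0,0,0,0,0,0,0,0,0,0,0,0,0,0,0,0,0,0,0,0]}}

```text
time: 39.37
tool_pos: [0.5659, 0.376, 0.0743]
tool_rot: [3.141, -0.003, 0.679]
contact_force: [0.2, 0.4, 0.6]
opening: 0.0274
```

```bash
python3 - <<'E'
from h import *
s=robot.observe();print(s['tool_pos'],s['tool_rot'])
im=snap('side');cv2.imwrite("pics/s7.png",cv2.resize(im[270:410,160:330],None,fx=3,fy=3,interpolation=cv2.INTER_CUBIC))
E
```

```text
[0.56587129 0.37601134 0.07426977] [ 3.14080720e+00 -2.89898901e-03  6.78980249e-01]
```

View pics/s7.png

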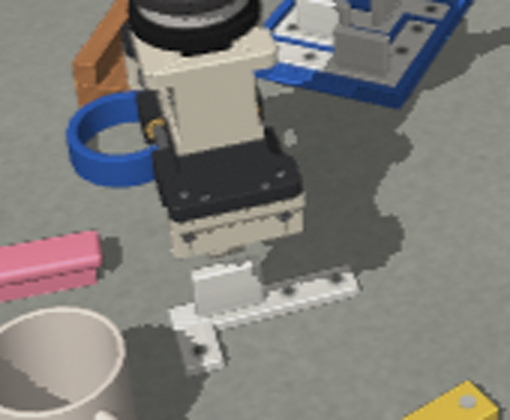

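Emit:
{"method": "jog_arm", "body": {"deltas": [-0.01,0.005,-0.2,0,0,0,-0.01,0.005,-0.4,0,0,0,-0.01,0.005,-0.45,0,0,0,-0.01,0.005,-0.45,0,0,0,-0.01,0.005,-0.45,0,0,0]}}

```text
time: 39.83
tool_pos: [0.5641, 0.3771, 0.0281]
tool_rot: [3.141, -0.001, 0.68]
contact_force: [0.1, -0.9, -0.2]
opening: 0.0275
```

Emit:
{"method": "jog_arm", "body": {"deltas": [0,0,0,0,0,0,0,0,0,0,0,0,0,0,0,0,0,0,0,0,0,0,0,0,0,0,0,0,0,0], "claw": 0}}

```text
time: 40.25
tool_pos: [0.564, 0.3774, 0.0283]
tool_rot: [3.141, -0.002, 0.681]
contact_force: [-1.2, -0.3, 4.5]
opening: 0.0101
```

Emit:
{"method": "jog_arm", "body": {"deltas": [0,0,0,0,0,0,0,0,0,0,0,0]}}

```text
time: 40.42
tool_pos: [0.564, 0.3774, 0.0283]
tool_rot: [3.141, -0.002, 0.681]
contact_force: [-0.6, -0.4, 5.5]
opening: 0.0097
```

Emit:
{"method": "jog_arm", "body": {"deltas": [0,0,0.3,0,0,0,0,0,0.6,0,0,0,0,0,0.8,0,0,0,0,0,0.8,0,0,0]}}

```text
time: 40.75
tool_pos: [0.5658, 0.3782, 0.1123]
tool_rot: [3.14, -0.008, 0.681]
contact_force: [0.5, 0.2, -0.6]
opening: 0.01
```

Emit:
{"method": "jog_arm", "body": {"deltas": [0.08,-0.3,0,0,0,0.07,0.16,-0.6,0,0,0,0.14,0.245,-0.956,0,0,0,0.2,0.245,-0.956,0,0,0,0.27,0.245,-0.956,0,0,0,0.28]}}

```text
time: 41.17
tool_pos: [0.588, 0.2792, 0.1058]
tool_rot: [-3.14, 0.002, 1.121]
contact_force: [0.3, 0.4, -1.3]
opening: 0.01
```

Emit:
{"method": "jog_arm", "body": {"deltas": [0.08,-0.3,0,0,0,0.07,0.16,-0.6,0,0,0,0.14,0.245,-0.956,0,0,0,0.2,0.245,-0.956,0,0,0,0.27,0.245,-0.956,0,0,0,0.283]}}

```text
time: 41.58
tool_pos: [0.6125, 0.1849, 0.1062]
tool_rot: [-3.14, -0.0, 1.565]
contact_force: [-0.6, 1.1, -0.7]
opening: 0.0095
```

Emit:
{"method": "jog_arm", "body": {"deltas": [0.08,-0.3,0,0,0,0,0.16,-0.6,0,0,0,0,0.245,-0.956,0,0,0,0,0.245,-0.956,0,0,0,0]}}

```text
time: 41.92
tool_pos: [0.6382, 0.0863, 0.1066]
tool_rot: [3.141, 0.002, 1.558]
contact_force: [0.1, 0.2, -1.0]
opening: 0.01
```

Emit:
{"method": "jog_arm", "body": {"deltas": [0.08,-0.3,0,0,0,0,0.16,-0.6,0,0,0,0,0.245,-0.956,0,0,0,0,0.245,-0.956,0,0,0,0,0.245,-0.956,0,0,0,0]}}

```text
time: 42.33
tool_pos: [0.6616, -0.0054, 0.1064]
tool_rot: [-3.141, -0.001, 1.56]
contact_force: [-0.4, 0.4, -0.7]
opening: 0.0097
```

Emit:
{"method": "jog_arm", "body": {"deltas": [0,0,-0.2,0,0,0,0,0,-0.4,0,0,0,0,0,-0.55,0,0,0,0,0,-0.55,0,0,0,0,0,-0.55,0,0,0]}}

```text
time: 42.75
tool_pos: [0.6608, -0.0031, 0.0513]
tool_rot: [-3.139, -0.001, 1.566]
contact_force: [-0.6, 0.5, -0.7]
opening: 0.0102
```

Emit:
{"method": "jog_arm", "body": {"deltas": [0,0,0,0,0,0,0,0,0,0,0,0,0,0,0,0,0,0]}}

```text
time: 43.0
tool_pos: [0.6623, -0.0049, 0.0536]
tool_rot: [3.139, 0.0, 1.565]
contact_force: [-0.2, -0.4, -1.1]
opening: 0.0101
```

Emit:
{"method": "jog_arm", "body": {"deltas": [0,0,-0.04,0,0,0,0,0,-0.07,0,0,0,0,0,-0.1,0,0,0,0,0,-0.13,0,0,0,0,0,-0.16,0,0,0]}}

```text
time: 43.42
tool_pos: [0.6627, -0.0044, 0.0375]
tool_rot: [3.138, -0.001, 1.565]
contact_force: [0.3, 3.6, 1.3]
opening: 0.01
```

Emit:
{"method": "jog_arm", "body": {"deltas": [0,0,-0.02,0,0,0,0,0,-0.035,0,0,0,0,0,-0.045,0,0,0,0,0,-0.045,0,0,0]}}

```text
time: 43.75
tool_pos: [0.6621, -0.0047, 0.0338]
tool_rot: [3.14, -0.001, 1.565]
contact_force: [-3.9, 3.8, 14.3]
opening: 0.0099
```

Emit:
{"method": "jog_arm", "body": {"deltas": [0,0,0,0,0,0,0,0,0,0,0,0,0,0,0,0,0,0,0,0,0,0,0,0], "claw": 0.3}}

```text
time: 44.08
tool_pos: [0.6612, -0.0057, 0.0311]
tool_rot: [-3.141, 0.0, 1.565]
contact_force: [-0.5, 0.9, -0.0]
opening: 0.027
```

Emit:
{"method": "jog_arm", "body": {"deltas": [0,0,0.2,0,0,0,0,0,0.5,0,0,0,0,0,1,0,0,0,0,0,1,0,0,0]}}

```text
time: 44.42
tool_pos: [0.6645, -0.0059, 0.1383]
tool_rot: [3.132, 0.001, 1.565]
contact_force: [1.2, 0.5, 2.0]
opening: 0.0275
```

Emit:
{"method": "jog_arm", "body": {"deltas": [-0.2,0,0.4,0,0,0,-0.4,0,0.8,0,0,0,-0.6,-0.3,1,0,0,0,-0.8,-0.4,1,0,0,0,-0.8,-0.4,1,0,0,0], "claw": 1}}

```text
time: 44.83
tool_pos: [0.5795, -0.0477, 0.2341]
tool_rot: [3.139, 0.002, 1.563]
contact_force: [1.7, 0.1, -0.6]
opening: 0.0564
```

Emit:
{"method": "jog_arm", "body": {"deltas": [-0.2,-0.3,0,0,0,0,-0.5,-0.6,0,0,0,0,-0.7,-0.9,0,0,0,0,-0.7,-0.9,0,0,0,0]}}

```text
time: 45.17
tool_pos: [0.5087, -0.1394, 0.2312]
tool_rot: [-3.139, 0.002, 1.561]
contact_force: [1.2, 0.1, -0.2]
opening: 0.0829
```

Emit:
{"method": "jog_arm", "body": {"deltas": [-0.1,-0.3,0,0,0,0,-0.2,-0.6,0,0,0,0,-0.35,-0.7,0,0,0,0,-0.35,-0.7,0,0,0,0]}}

```text
time: 45.5
tool_pos: [0.475, -0.2073, 0.2309]
tool_rot: [-3.14, -0.0, 1.562]
contact_force: [0.1, -0.7, 0.1]
opening: 0.0923
```

```bash
python3 - <<'E'
from h import *
s=robot.observe();print(s['time'],s['tool_pos'],s['tool_rot'])
im=snap("top");cv2.imwrite("pics/t8.png",im)
cv2.imwrite("pics/t8c.png",rectify(im,"top",.013,.53,.70,-.11,.15,.45))
for f in("top0","t8"):
    im=cv2.imread(f"pics/{f}.png")
    h=cv2.cvtColor(im,cv2.COLOR_BGR2HSV).astype(int)
    m=(((h[...,0]<6)|(h[...,0]>174))&(h[...,1]>110)&(h[...,2]>90)).astype(np.uint8);m[:,:460]=0;m[:,540:]=0;m[:230]=0;m[300:]=0
    c=max(cv2.findContours(m,0,1)[0],key=cv2.contourArea,default=None)
    if c is None: continue
    w=cast("top",c[:,0].astype(float),.181)*1000; print(f,"cap@181 x",w[:,0].min(),w[:,0].max(),"y",w[:,1].min(),w[:,1].max())
im=cv2.imread("pics/side0.png");h=cv2.cvtColor(im,cv2.COLOR_BGR2HSV).astype(int)
m=(((h[...,0]<6)|(h[...,0]>174))&(h[...,1]>110)&(h[...,2]>90)).astype(np.uint8);m[:,:380]=0;m[:,415:]=0;m[:145]=0;m[180:]=0
u=np.argwhere(m); print("side red cols",u[:,1].min(),u[:,1].max(),"rows",u[:,0].min(),u[:,0].max(),"pred",proj("side",[[.4374,-.382,.181],[.4374,-.382,.150]]))
E
```

```text
45.5 [ 0.47504923 -0.20734982  0.23092514] [-3.13969294e+00 -2.24485352e-04  1.56170229e+00]
top0 cap@181 x 410.2996494166737 462.2363903525766 y -408.75435753077403 -348.14427203749904
t8 cap@181 x 410.2996494166737 459.2813138291149 y -408.55167872064925 -364.6459871566212
side red cols 388 407 rows 153 170 pred [[397.11333592 156.54227115]
 [396.36022804 166.82816208]]
```

View pics/t8c.png

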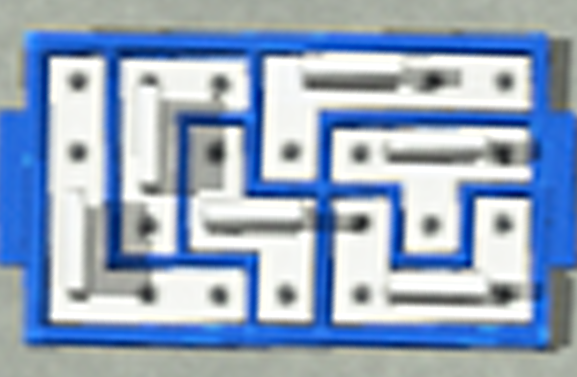

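Emit:
{"method": "jog_arm", "body": {"deltas": [-0.1,-0.3,0,0,0,0,-0.15,-0.6,0,0,0,0,-0.19,-0.88,0,0,0,0,-0.19,-0.88,0,0,0,0]}}

```text
time: 45.88
tool_pos: [0.4579, -0.2967, 0.2312]
tool_rot: [3.141, 0.002, 1.563]
contact_force: [-1.1, -0.4, 0.3]
opening: 0.092
```

Emit:
{"method": "jog_arm", "body": {"deltas": [-0.1,-0.3,0,0,0,0,-0.15,-0.6,0,0,0,0,-0.19,-0.88,0,0,0,0,-0.19,-0.88,0,0,0,0]}}

```text
time: 46.22
tool_pos: [0.4388, -0.3846, 0.2309]
tool_rot: [3.142, 0.001, 1.563]
contact_force: [-0.5, 1.2, -0.1]
opening: 0.0918
```

Emit:
{"method": "jog_arm", "body": {"deltas": [0,0,0,0,0,0,0,0,0,0,0,0,0,0,0,0,0,0,0,0,0,0,0,0]}}

```text
time: 46.55
tool_pos: [0.4393, -0.3799, 0.2319]
tool_rot: [3.141, -0.0, 1.567]
contact_force: [0.0, -0.2, -0.2]
opening: 0.092
```

Emit:
{"method": "jog_arm", "body": {"deltas": [-0.02,-0.022,-0.2,0,0,0,-0.02,-0.022,-0.4,0,0,0,-0.02,-0.022,-0.52,0,0,0,-0.02,-0.022,-0.52,0,0,0,-0.02,-0.022,-0.52,0,0,0]}}

```text
time: 46.97
tool_pos: [0.4368, -0.3828, 0.1797]
tool_rot: [-3.141, -0.001, 1.566]
contact_force: [0.5, 0.8, -0.5]
opening: 0.092
```

Emit:
{"method": "jog_arm", "body": {"deltas": [0,0,0,0,0,0,0,0,0,0,0,0,0,0,0,0,0,0,0,0,0,0,0,0]}}

```text
time: 47.3
tool_pos: [0.4368, -0.3837, 0.1805]
tool_rot: [3.141, 0.001, 1.565]
contact_force: [-0.2, -0.5, -1.2]
opening: 0.0919
```

```bash
python3 - <<'E'
from h import *
s=robot.observe();print(s['time'],s['tool_pos'],s['tool_rot'])
im=snap("side");cv2.imwrite("pics/s9.png",cv2.resize(im[110:240,320:450],None,fx=4,fy=4,interpolation=cv2.INTER_CUBIC))
E
```

```text
47.3 [ 0.43680667 -0.38371371  0.18050113] [3.14061827e+00 1.00553041e-03 1.56507872e+00]
```

View pics/s9.png

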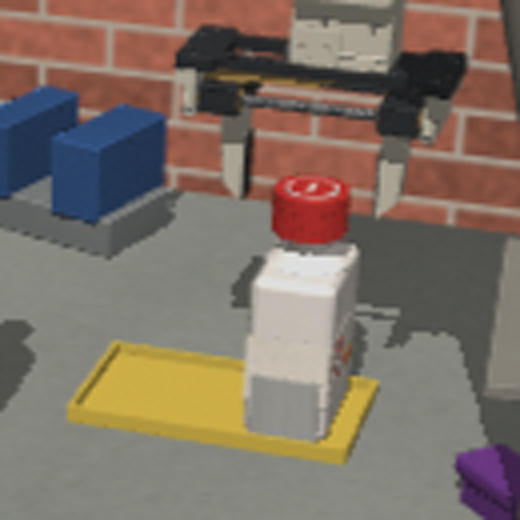

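Emit:
{"method": "jog_arm", "body": {"deltas": [0,0.008,-0.03,0,0,0,0,0.008,-0.03,0,0,0,0,0.008,-0.03,0,0,0,0,0.008,-0.03,0,0,0,0,0.008,-0.03,0,0,0], "claw": 0.4, "newtons": 50}}

```text
time: 47.77
tool_pos: [0.4366, -0.3828, 0.1767]
tool_rot: [3.141, 0.0, 1.565]
contact_force: [-0.5, 0.6, -0.2]
opening: 0.0631
```

Emit:
{"method": "jog_arm", "body": {"deltas": [0,0,0,0,0,0,0,0,0,0,0,0,0,0,0,0,0,0,0,0,0,0,0,0], "claw": 0}}

```text
time: 48.1
tool_pos: [0.4363, -0.3827, 0.1767]
tool_rot: [-3.141, -0.0, 1.565]
contact_force: [-1.9, 0.3, 0.5]
opening: 0.0524
```

Emit:
{"method": "jog_arm", "body": {"deltas": [0,0,-0.02,0,0,0,0,0,-0.04,0,0,0,0,0,-0.06,0,0,0,0,0,-0.06,0,0,0,0,0,-0.06,0,0,0]}}

```text
time: 48.52
tool_pos: [0.4363, -0.3828, 0.1723]
tool_rot: [3.141, 0.001, 1.565]
contact_force: [-5.0, 3.4, 11.5]
opening: 0.0527
```

Emit:
{"method": "jog_arm", "body": {"deltas": [0,0,-0.02,0,0,0,0,0,-0.02,0,0,0,0,0,-0.02,0,0,0]}}

```text
time: 48.77
tool_pos: [0.4364, -0.3828, 0.1706]
tool_rot: [3.141, 0.001, 1.565]
contact_force: [-5.7, 4.5, 13.7]
opening: 0.0527
```

Emit:
{"method": "jog_arm", "body": {"deltas": [0,0,0,0,0,0.07,0,0,0,0,0,0.14,0,0,0,0,0,0.21,0,0,0,0,0,0.28,0,0,0,0,0,0.35]}}

```text
time: 49.18
tool_pos: [0.4381, -0.3837, 0.1714]
tool_rot: [3.14, 0.006, 2.12]
contact_force: [0.4, 1.2, 12.2]
opening: 0.0523
```

Emit:
{"method": "jog_arm", "body": {"deltas": [0,0,0,0,0,0.07,0,0,0,0,0,0.14,0,0,0,0,0,0.21,0,0,0,0,0,0.28,0,0,0,0,0,0.35]}}

```text
time: 49.6
tool_pos: [0.4383, -0.3837, 0.1714]
tool_rot: [-3.14, 0.007, 2.67]
contact_force: [1.0, 1.5, 12.5]
opening: 0.0526
```

Emit:
{"method": "jog_arm", "body": {"deltas": [0,0,0,0,0,0.07,0,0,0,0,0,0.14,0,0,0,0,0,0.14,0,0,0,0,0,0.14]}}

```text
time: 49.93
tool_pos: [0.4384, -0.3835, 0.1714]
tool_rot: [-3.139, 0.006, 2.885]
contact_force: [1.1, 1.7, 13.2]
opening: 0.0525
```

Emit:
{"method": "jog_arm", "body": {"deltas": [0,0,0.05,0,0,0,0,0,0.1,0,0,0,0,0,0.15,0,0,0,0,0,0.2,0,0,0]}}

```text
time: 50.27
tool_pos: [0.4365, -0.3826, 0.1888]
tool_rot: [3.141, -0.001, 2.885]
contact_force: [0.7, 0.7, -0.4]
opening: 0.0527
```

Emit:
{"method": "jog_arm", "body": {"deltas": [0,0,0.1,0,0,0,0,0,0.2,0,0,0,0,0,0.4,0,0,0,0,0,0.4,0,0,0]}}

```text
time: 50.6
tool_pos: [0.4377, -0.384, 0.2329]
tool_rot: [-3.138, 0.005, 2.884]
contact_force: [0.7, -0.9, 1.5]
opening: 0.0528
```

```bash
python3 - <<'E'
from h import *
s=robot.observe();print(s['time'],s['tool_pos'],s['tool_rot'],s['opening'])
im=snap("side");cv2.imwrite("pics/s10.png",cv2.resize(im[90:240,320:450],None,fx=3.5,fy=3.5,interpolation=cv2.INTER_CUBIC))
E
```

```text
50.6 [ 0.43765987 -0.38401419  0.23288581] [-3.13801942  0.00538398  2.8844561 ] 0.05280171762246823
```

View pics/s10.png

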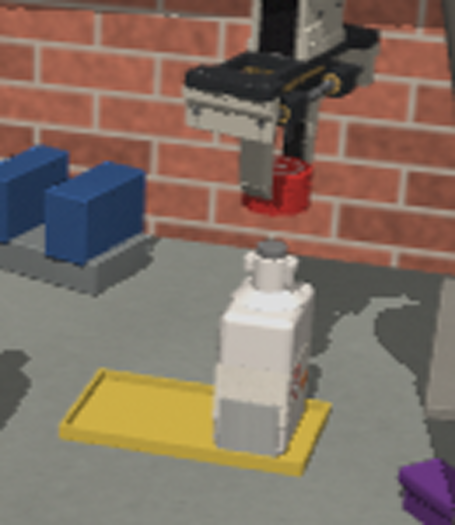

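Emit:
{"method": "jog_arm", "body": {"deltas": [0.2,0,0,0,0,0.06,0.4,0,0,0,0,0.12,0.6,0,0,0,0,0.163,0.6,0,0,0,0,0.163]}}

```text
time: 50.98
tool_pos: [0.499, -0.3821, 0.2275]
tool_rot: [3.141, 0.001, -3.138]
contact_force: [-0.3, 1.7, -0.2]
opening: 0.0529
```

Emit:
{"method": "jog_arm", "body": {"deltas": [0.2,0,0,0,0,0,0.4,0,0,0,0,0,0.55,0,0,0,0,0,0.55,0,0,0,0,0]}}

```text
time: 51.32
tool_pos: [0.553, -0.3821, 0.2273]
tool_rot: [3.14, -0.0, 3.141]
contact_force: [0.2, 0.3, -0.9]
opening: 0.0524
```

Emit:
{"method": "jog_arm", "body": {"deltas": [0,0,-0.3,0,0,0,0,0,-0.6,0,0,0,0,0,-0.9,0,0,0,0,0,-1,0,0,0,0,0,-1,0,0,0]}}

```text
time: 51.73
tool_pos: [0.5492, -0.3816, 0.1253]
tool_rot: [3.137, -0.006, 3.14]
contact_force: [-0.2, -0.1, -0.6]
opening: 0.0525
```

Emit:
{"method": "jog_arm", "body": {"deltas": [0,0,-0.3,0,0,0,0,0,-0.5,0,0,0,0,0,-0.7,0,0,0,0,0,-0.8,0,0,0,0,0,-0.8,0,0,0]}}

```text
time: 52.15
tool_pos: [0.5509, -0.3825, 0.0479]
tool_rot: [3.14, -0.002, 3.14]
contact_force: [-0.6, -0.3, -0.8]
opening: 0.0527
```

Emit:
{"method": "jog_arm", "body": {"deltas": [0,0,0,0,0,0,0,0,0,0,0,0,0,0,0,0,0,0]}}

```text
time: 52.4
tool_pos: [0.5524, -0.3835, 0.0508]
tool_rot: [-3.14, 0.002, 3.14]
contact_force: [0.4, -0.9, -0.7]
opening: 0.0526
```

Emit:
{"method": "jog_arm", "body": {"deltas": [0,0,-0.05,0,0,0,0,0,-0.1,0,0,0,0,0,-0.14,0,0,0,0,0,-0.17,0,0,0,0,0,-0.17,0,0,0]}}

```text
time: 52.82
tool_pos: [0.5511, -0.3823, 0.0305]
tool_rot: [3.14, -0.001, 3.141]
contact_force: [0.3, -0.1, -0.0]
opening: 0.0524
```

Emit:
{"method": "jog_arm", "body": {"deltas": [0,0,-0.01,0,0,0,0,0,-0.02,0,0,0,0,0,-0.02,0,0,0,0,0,-0.02,0,0,0]}}

```text
time: 53.15
tool_pos: [0.5517, -0.3828, 0.0299]
tool_rot: [-3.142, 0.0, 3.141]
contact_force: [0.0, -0.7, -1.0]
opening: 0.0529
```

Emit:
{"method": "jog_arm", "body": {"deltas": [0,0,-0.01,0,0,0,0,0,-0.02,0,0,0,0,0,-0.02,0,0,0,0,0,-0.02,0,0,0]}}

```text
time: 53.48
tool_pos: [0.5518, -0.3829, 0.0297]
tool_rot: [-3.141, 0.001, 3.141]
contact_force: [-2.4, 2.8, 10.9]
opening: 0.0527
```

Seated with 11 N. Release, rise, and step back.

Emit:
{"method": "jog_arm", "body": {"deltas": [0,0,0.008,0,0,0,0,0,0.008,0,0,0,0,0,0.008,0,0,0,0,0,0.008,0,0,0,0,0,0.008,0,0,0], "claw": 0.8}}

```text
time: 53.9
tool_pos: [0.5515, -0.3827, 0.0282]
tool_rot: [3.141, -0.0, 3.141]
contact_force: [0.1, -0.3, 0.2]
opening: 0.0731
```

Emit:
{"method": "jog_arm", "body": {"deltas": [0,0,0.2,0,0,0,0,0,0.5,0,0,0,0,0,0.8,0,0,0,0,0,1,0,0,0]}}

```text
time: 54.23
tool_pos: [0.5522, -0.3833, 0.1313]
tool_rot: [-3.14, 0.002, 3.141]
contact_force: [0.2, -0.6, 0.9]
opening: 0.0734
```

Emit:
{"method": "jog_arm", "body": {"deltas": [0,0,0.4,0,0,0,0,0,0.8,0,0,0,0,0,1,0,0,0,0,0,1,0,0,0]}}

```text
time: 54.57
tool_pos: [0.5533, -0.3842, 0.2351]
tool_rot: [-3.134, 0.008, 3.141]
contact_force: [1.3, -0.3, 0.8]
opening: 0.0735
```

Emit:
{"method": "jog_arm", "body": {"deltas": [-0.2,0.4,0,0,0,0,-0.4,0.7,0,0,0,0,-0.5,1,0,0,0,0,-0.5,1,0,0,0,0,-0.5,1,0,0,0,0]}}

```text
time: 54.98
tool_pos: [0.5012, -0.2813, 0.2282]
tool_rot: [3.141, -0.001, -3.141]
contact_force: [0.2, 0.4, -0.6]
opening: 0.0734
```

Emit:
{"method": "jog_arm", "body": {"deltas": [-0.2,0.4,0,0,0,0,-0.4,0.7,0,0,0,0,-0.6,1,0,0,0,0,-0.6,1,0,0,0,0,-0.6,1,0,0,0,0]}}

```text
time: 55.4
tool_pos: [0.4416, -0.1826, 0.2286]
tool_rot: [-3.141, 0.0, 3.142]
contact_force: [-0.5, -0.9, 1.1]
opening: 0.0735
```

Emit:
{"method": "jog_arm", "body": {"deltas": [0,0,0,0,0,0,0,0,0,0,0,0,0,0,0,0,0,0,0,0,0,0,0,0]}}

```text
time: 55.73
tool_pos: [0.4421, -0.1837, 0.2282]
tool_rot: [3.141, -0.0, 3.14]
contact_force: [-0.3, -0.7, 0.2]
opening: 0.0732
```

```bash
python3 - <<'E'
from h import *
s=robot.observe();print(s['time'],s['tool_pos'],s['contact_force'])
a=snap("top");b=snap("side");cv2.imwrite("pics/tf.png",a)
h=cv2.cvtColor(a,cv2.COLOR_BGR2HSV).astype(int)
m=(((h[...,0]<6)|(h[...,0]>174))&(h[...,1]>110)&(h[...,2]>90)).astype(np.uint8);m[:,:440]=0;m[:,540:]=0;m[:200]=0;m[300:]=0
c=max(cv2.findContours(m,0,1)[0],key=cv2.contourArea,default=None)
if c is not None:
    w=cast("top",c[:,0].astype(float),.035)*1000;print("cap",w.min(0),w.max(0))
r=lambda i,f:cv2.resize(i,None,fx=f,fy=f,interpolation=cv2.INTER_CUBIC)
A=r(a[170:310,270:520],2);B=r(b[140:320,210:460],1.6)
B=cv2.copyMakeBorder(B,0,0,0,A.shape[1]-B.shape[1],0);cv2.imwrite("pics/fin.png",np.vstack([A,B]))
E
```

```text
55.7333 [ 0.44206184 -0.18366511  0.22821489] [-0.33556067 -0.71249263  0.18258939]
cap [ 542.2996517  -407.70031534] [ 574.26715567 -363.58724077]
```

View pics/fin.png

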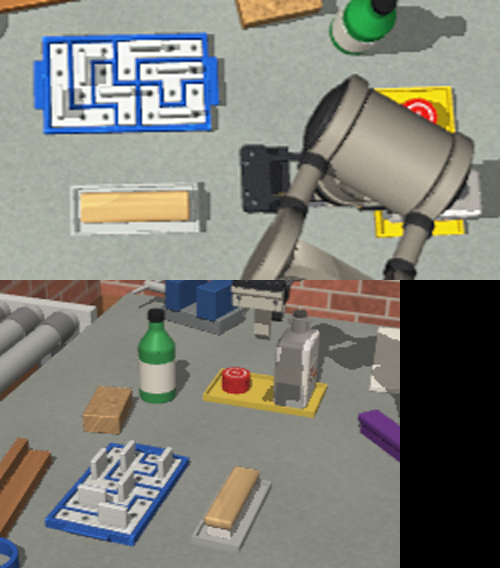

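```bash
python3 -c "
from cell import robot
print(robot.hand_in())"
```

```text
the job is handed in; nothing more can be done
None
```

I did every step and handed the job in at about 56 s; the robot reported no verdict.

**What was done**
1. Put the brush in its dish, bristles down.
2. Laid all six brackets in their own pockets. Zed landed on a wall at first, so I lifted it, shifted it about 2 mm and it went in.
3. Pressed the cap down about 6 mm (13.7 N), turned it 1.3 rad anticlockwise and lifted it off.
4. Stood the cap, open side down, in the free half of the spill tray and moved the arm clear.

**What the last checks showed**
- **Brackets:** the last top view shows all six flat in their pockets. Each released within about 0.5 mm of its expected height.
- **Brush:** it stands in its dish, about 3 mm off centre by eye.
- **Cap:** it stands upright on the tray floor at roughly x = +60 mm in the tray's frame. That comes from the tool position, because the arm hid part of the cap from above.
- **Arm:** it was clear of everything and read under 1 N.
- **Bystanders:** I saw none moved and no knocked bracket, but I judged this by eye and did not measure it at the end.

**What disagreed or broke the rules**
- **Tool readings:** those taken straight after a move were up to about 4 mm off until the arm settled.
- **Overlap check:** my automatic check for moved brackets was unusable wherever the arm hid them, so I relied on the side view there.
- **Picture sizes:** two of the 16 pictures I viewed were over the 800 x 600 limit.

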